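# Close and clamp the loaded test case

## Task

The circuit board is already in the grey test case, so close the case up. Take its aluminium lid from the sloping stand, slip the lid's tongue under the lip inside the case and lay the lid down flat and fully home inside its frame; with the lid let go, swing the clamp all the way down over it and leave it. Feel your way gently and do not force the lid, and leave the other things on the bench where they are.

Things in the scene. Friction and masses are not known exactly. Their poses are not given: they have to be found in the camera images.
- case: Open grey test case fixed to the bench, base plate 240 x 156 mm, a circuit board inside. Origin on the bench; x runs from the lip end (-x) to the clamp end (+x), z up. Side cheeks at y = +/-71 mm, tops 70 mm up, leave the lid 6 mm play a side. Inside is a dark steel lid frame, locked up to 10 mm either way along x of its nominal place; that offset is not measured and must be felt or seen.
- lip (a point): NOMINAL middle of the lower inner edge of the lid frame's lip (a point of the case: x = -76, z = 74 mm, axes as the case's; the true lip is up to 10 mm off along x). The lip is 140 mm wide, top 82 mm up, and overhangs a ledge (top 60 mm up, 50 mm deep) by 14 mm from a rigid wall. The 14 mm gap takes the lid's tongue tilted 20 degrees with 4 mm to spare: tongue in first, against the wall.
- end_wall (a point): NOMINAL middle of the top inner edge of the lid frame's end wall (a point of the case: x = +75, z = 74 mm; true one offset as the lip). Wall 8 mm thick. The frame's recess, wall to wall, is 165 mm long for the 160 mm lid, so the lid cannot go in flat: its raised end comes down inside only with its tongue within 5 mm of the wall under the lip. Home: level on side ledges 60 mm above the bench.
- lid: Aluminium lid, 0.2 to 0.45 kg: plate 160 mm long (x), 130 mm wide (y), 6 mm thick, the last 18 mm at -x a tongue 4 mm thick and 110 mm wide; underside all in one plane. Origin: centre of the underside, z the upward normal. At the start it lies on the sloping stand, tongue edge (-x) downhill against the stand's ledge. Push it with 20 N at most.
- lid_tongue (a point): Middle of the lid's tongue edge: 80 mm to -x of the lid's origin, 2 mm above its underside; axes as the lid's.
- lid_rib (a point): Point on the lid's grip rib, 25 mm above the lid's underside, over the lid's origin; axes as the lid's. The rib is 16 mm thick (x), 90 mm long (y), from 6 to 40 mm above the underside.
- stand: Dark steel stand fixed to the bench, base 170 x 150 mm, carrying the lid on a 120 mm wide plate sloping at 32 degrees (0.56 rad), rising towards its +x. Origin: centre of its base on the bench; the slope is 72 mm high over the origin. A ledge 11 mm high closes the lower (-x) end. It can stand left or right, the case on the other side.
- clamp (a joint): Steel clamp arm hinged on the case's +x end, in rad: 0 is fully down, arm level and pointing to the case's -x, its rubber foot (46 to 62 mm from the hinge, 23 mm below the arm's centre) 1 mm above a seated lid; 1.57 is upright, starts at 2.0 to 2.35, leaning away. Stiff: stays where left, takes about 4 N at the bar to move; rigid stop at 0. A lid that is not home holds it up.
- clamp_bar (a point): Centre of the black cross bar at the clamp arm's end: round, 18 mm thick, 90 mm long along the case's y, 80 mm from the hinge axis and 4 mm off the arm's centre line, on the side that is uppermost when the clamp is down (then at x = +30 mm, 94 mm above the bench in the case's frame).
- clamp_hinge (a point): Middle of the clamp's hinge axis (along the case's y), at x = +110 mm, 90 mm above the bench in the case's frame; axes as the case's.
- flux: A closed bottle 44 mm in diameter and 110 mm tall that stands on the bench; origin at its foot. To be left alone.
- driver: Screwdriver 170 mm long lying on the bench between the case and the stand, nearer to the robot. To be left alone.
- spool: Yellow spool, 60 mm in diameter and 45 mm tall, standing on the bench between the case and the stand; origin at its foot. To be left alone.

How it is judged:
By the outcome, as a careful person would: the job done as asked, in the order asked, and still so for the second after the job is handed in, with the robot touching nothing.
It also fails if it takes over 62 s, if anything falls off the work surface, if the arm or the gripper's body presses on something with over 40 N, if the wrist force passes 120 N, or if a joint passes its speed limit or range.

## Robot

A 6-joint arm with a two-finger parallel gripper is mounted at the origin on the work surface. World frame = base frame: x ahead of the robot, y to its left, z up, the work surface at z = 0. Lengths are in m, angles in rad, forces in N, time in s.
With the tool pointing down it reaches from about 0.275 to 0.825 m from the base axis. Payload 5.2 kg.
Tool frame: the origin (TCP) lies at the very end of the fingers, on their centre line; the grasp point (between the pads) lies 19 mm behind it; z points along the fingers, x is the direction in which the jaws open and shut, and the axes are right-handed (so a half turn about z gives the same grasp; the last joint's range is limited). The gripper opens to 93 mm and grips with 3 to 60 N. Pads are 15 mm wide; open, the fingers measure 128 mm over their backs; the gripper's body (75 mm by 188 mm) begins 65 mm behind the grasp point.
Start: joints at [-1.333, 0.259, 1.535, -0, 1.348, -0.203], TCP at [0.235, -0.497, 0.219] pointing down, gripper open.
Joint ranges: [-3.14, 3.14], [-0.91, 2.08], [0.19, 2.58], [-1.22, 4.36], [0.22, 2.71], [-3.12, 3.12]. Speed limits (rad/s): [2.57, 2.57, 3.14, 3.14, 3.14, 3.14].

## Interface

Orientations are given as a unit quaternion [w, x, y, z].
In Python, from station import r gives the robot as it stands.
- The arm moves only by the tool move_arm, never from a script. Its argument "motion" is a list of rows, each an object of numbers: "dx", "dy", "dz": the shift along the tool's x, y, z in cm; "twist": the turn about the tool's z in rad; "claw": the finger opening in cm, from 0 to 9.3. In form: [{"dx": .., "dy": .., "dz": .., "twist": .., "claw": ..}, ...]. A call has 1 to 20 rows; each row is the pose to reach, as a shift and turn from the pose measured when the call began, along the tool's axes at that moment; what a row does not reach only later rows make up. A row lasts 1/10 s, in which the tool goes at most 50 mm and 8.59 degrees, less where a joint would pass 70% of its speed; a pose out of reach is approached as far as the arm can. A call with a gripper value outside its range is refused whole. The fingers move at their own pace and stop on an object; "squeeze" is the grip in N (left out, the last holds). Time passes only in rows, so rows that repeat a pose let the fingers close. It gives the time, the measured TCP pose, the force and the opening at its end, in the units of the state.
- r.observe(): the state, without advancing time (a new reading comes with each control period).
- r.snapshot(name): name is "scene" or "top" or "wrist"; returns (picture, depth): 384x512x3 uint8, red, green, blue; 384x512 float32, m along the optical axis (not along the pixel's ray), 0 where there is no reading.
- r.camera_params(name): a dict with "fx", "fy", "cx", "cy" (pixels), "pose" (4x4, takes a point from camera to world coordinates); the wrist camera has in their place "T_tool_cam" (4x4, takes a point from camera to tool coordinates, whose origin is the TCP and whose axes are the tool frame's). Camera axes: x right, y down, z forward; pixel columns grow to the right and rows downward; lengths in m; the calibration is good to about 2 mm. A picture is of the moment at which its call begins: read the wrist's pose just before it. camera_params takes no time and is no camera call.
- r.sign_off(): hands the job in, once; it reports no verdict.
The state is a dict: "time": time; "joint_pos": joint angles; "joint_vel": joint speeds; "tau": joint torques, N m; "tool_pos": TCP position; "tool_rot": TCP orientation; "wrist_force": force on the tool from outside, world axes, zero at the start; "ft_torque": the same for the moment, N m; "grip_width": finger opening in m.
Only numpy, scipy, OpenCV 4.12 (cv2) and the standard library are available. Lean on these libraries where they do the work, as an engineer would, in place of code of your own. Each camera call takes 0.05 s, during which the arm holds its last target.

## Working session

There is one attempt and no reset: what is moved stays moved. The work goes in short steps, Python scripts to look and compute and a tool call to move; the robot and the scene stay as the last step left them, time stands still between calls to the robot, and variables do not carry over. Pictures are saved under pics/ and viewed, and the job is handed in when it is done.

Besides the shell and the picture viewer there is one more tool, called after "Request:" as name([rows], argument=value, ...), one row to a line, values as JSON. move_arm: Moves the arm, as the interface text tells. Its arguments: {"type":"object","properties":{"motion":{"type":"array","items":{"type":"object","properties":{"dx":{"type":"number"},"dy":{"type":"number"},"dz":{"type":"number"},"twist":{"type":"number"},"claw":{"type":"number"}}}},"squeeze":{"type":"number"}},"required":["motion"]}

```bash
ls; mkdir -p pics
python3 - <<'E'
from station import r
import cv2, numpy as np
print(r.observe())
for n in ["scene","top","wrist"]:
    p,d=r.snapshot(n); cv2.imwrite(f"pics/{n}0.png",p[:,:,::-1]); np.save(f"pics/{n}0d.npy",d); np.save(f"pics/{n}0.npy",p)
    print(n,r.camera_params(n))
E
```

```text
pics
{'time': 0.0, 'joint_pos': array([-1.33280958e+00,  2.59341579e-01,  1.53606007e+00, -1.82096253e-06,
        1.34799838e+00, -2.02793434e-01]), 'joint_vel': array([ 0.00063982, -0.00024329, -0.00055411,  0.0009956 ,  0.00113236,
       -0.00106935]), 'tau': array([ 1.18704788e-04, -4.37311542e+01, -2.83999926e+01,  7.19341845e-02,
        4.13054461e-02, -1.32595283e-04]), 'tool_pos': array([ 0.23454939, -0.4968859 ,  0.21782771]), 'tool_rot': array([-6.27023286e-04,  8.44584041e-01, -5.35422245e-01, -6.50766155e-04]), 'wrist_force': array([ 0.080302  ,  0.09571755, -0.31407957]), 'ft_torque': array([ 0.03938818, -0.01074149, -0.02897064]), 'grip_width': 0.09312123934386814}
scene {'fx': 499.42213641776317, 'fy': 499.42213641776317, 'cx': 256.4678469691205, 'cy': 196.0542703789166, 'pose': array([[ 0.68081683,  0.62595911, -0.38034674,  0.95669282],
       [ 0.73234695, -0.59061097,  0.33889027, -0.34456578],
       [-0.01250551, -0.50926798, -0.86051713,  1.1509165 ],
       [ 0.        ,  0.        ,  0.        ,  1.        ]])}
top {'fx': 436.55484425574843, 'fy': 436.55484425574843, 'cx': 261.0278701437235, 'cy': 190.33171285145812, 'pose': array([[-0.01986151, -0.99744002,  0.0686945 ,  0.43089376],
       [-0.99949285,  0.01809788, -0.02620145,  0.10074705],
       [ 0.02489115, -0.06918006, -0.99729361,  1.28272686],
       [ 0.        ,  0.        ,  0.        ,  1.        ]])}
wrist {'fx': 329.9390248413835, 'fy': 329.9390248413835, 'cx': 260.2402966958656, 'cy': 194.69213144204429, 'T_tool_cam': array([[ 9.99998806e-01, -1.52899963e-03,  2.24333994e-04,
         6.68310413e-05],
       [ 1.40375577e-03,  9.59445474e-01,  2.81890780e-01,
        -7.92793574e-02],
       [-6.46247133e-04, -2.81890129e-01,  9.59446475e-01,
        -1.65477177e-01],
       [ 0.00000000e+00,  0.00000000e+00,  0.00000000e+00,
         1.00000000e+00]])}
```

View pics/scene0.png

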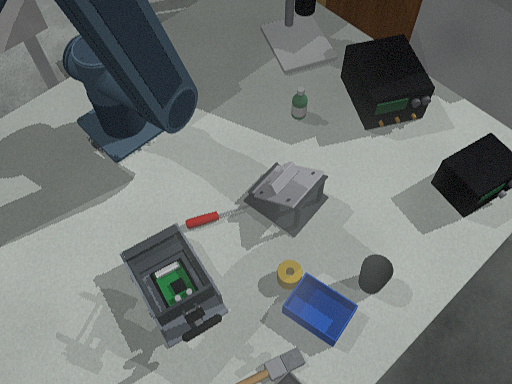

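View pics/top0.png

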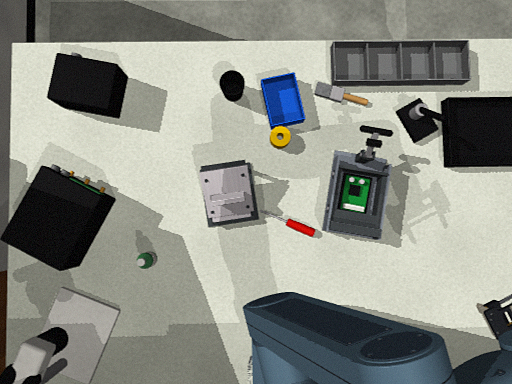

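View pics/wrist0.png

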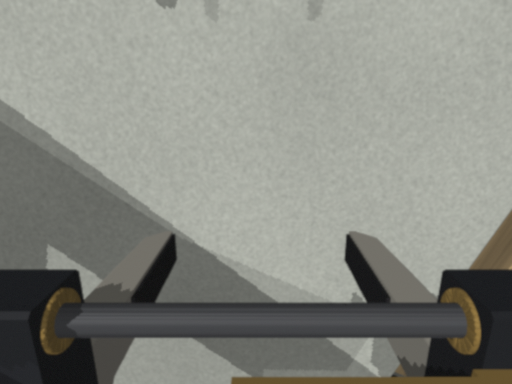

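```bash
cat > h.py <<'E'
from station import r
import cv2, numpy as np
from scipy.spatial.transform import Rotation as R
def T_tool(o):
    q=o['tool_rot']; T=np.eye(4); T[:3,:3]=R.from_quat([q[1],q[2],q[3],q[0]]).as_matrix(); T[:3,3]=o['tool_pos']; return T
def cam(n,o=None):
    c=r.camera_params(n); K=(c['fx'],c['fy'],c['cx'],c['cy'])
    return K,(c['pose'] if 'pose' in c else T_tool(o)@c['T_tool_cam'])
def pts(K,P,d):
    v,u=np.mgrid[:d.shape[0],:d.shape[1]]
    p=np.stack([(u-K[2])/K[0]*d,(v-K[3])/K[1]*d,d],-1)
    w=p@P[:3,:3].T+P[:3,3]; w[d==0]=np.nan; return w
def ray(K,P,u,v,z):
    d=P[:3,:3]@np.array([(u-K[2])/K[0],(v-K[3])/K[1],1]); return P[:3,3]+d*(z-P[2,3])/d[2]
def proj(K,P,X):
    c=P[:3,:3].T@(np.asarray(X)-P[:3,3]); return np.array([K[0]*c[0]/c[2]+K[2],K[1]*c[1]/c[2]+K[3]])
E
python3 - <<'E'
from h import *
s=np.load('pics/scene0.npy');t=np.load('pics/top0.npy')
cv2.imwrite('pics/s_lid.png',cv2.resize(s[150:240,230:340],None,fx=6,fy=6,interpolation=2)[:,:,::-1])
cv2.imwrite('pics/s_case.png',cv2.resize(s[215:350,110:240],None,fx=4.4,fy=4.4,interpolation=2)[:,:,::-1])
cv2.imwrite('pics/t_both.png',cv2.resize(t[115:250,190:400],None,fx=3.8,fy=3.8,interpolation=2)[:,:,::-1])
d=np.load('pics/top0d.npy');K,P=cam('top');w=pts(K,P,d)
for v in range(150,240,5):
    print(v,[ '%.0f'%(1000*w[v,u,2]) for u in range(190,270,5)],'|',[ '%.0f'%(1000*w[v,u,2]) for u in range(315,400,5)])
print(w[192,228],w[200,355])
E
```

```text
150 ['1', '5', '4', '-2', '-2', '2', '7', '2', '1', '2', '4', '2', '4', '0', '2', '1'] | ['-0', '-1', '1', '-1', '-1', '-2', '-0', '-1', '1', '3', '107', '108', '2', '-3', '5', '2', '1']
155 ['2', '1', '-4', '3', '1', '-1', '-2', '1', '1', '-3', '2', '1', '5', '-2', '4', '5'] | ['1', '-0', '-4', '-1', '9', '71', '11', '5', '5', '83', '100', '96', '104', '2', '-5', '1', '4']
160 ['2', '0', '-1', '3', '-1', '3', '-0', '-4', '2', '-3', '114', '122', '1', '3', '2', '-0'] | ['2', '-3', '2', '-1', '28', '8', '6', '2', '18', '49', '67', '73', '5', '12', '6', '2', '-1']
165 ['-0', '8', '1', '-1', '120', '118', '120', '119', '117', '120', '110', '116', '9', '2', '2', '-1'] | ['4', '3', '1', '-3', '39', '73', '7', '9', '14', '11', '11', '5', '8', '9', '14', '72', '0']
170 ['2', '5', '10', '115', '113', '113', '117', '115', '114', '116', '110', '112', '8', '0', '1', '2'] | ['1', '3', '1', '1', '59', '63', '41', '48', '73', '74', '77', '75', '11', '6', '33', '69', '2']
175 ['0', '1', '117', '112', '116', '115', '111', '110', '103', '105', '108', '105', '1', '1', '-1', '0'] | ['0', '-2', '-0', '4
[... 1807 characters left out ...]
, '60', '58', '64', '59', '59', '63', '58', '-0', '2', '0']
225 ['0', '-3', '2', '5', '5', '6', '1', '-2', '3', '-2', '4', '2', '-3', '4', '2', '2'] | ['3', '3', '37', '80', '81', '84', '83', '84', '85', '58', '61', '58', '60', '63', '-1', '-0', '-1']
230 ['-2', '4', '4', '3', '3', '1', '2', '-0', '4', '1', '1', '-1', '3', '-1', '1', '2'] | ['20', '-1', '47', '6', '51', '87', '87', '81', '85', '88', '83', '85', '86', '83', '4', '3', '5']
235 ['2', '3', '2', '1', '-1', '0', '-1', '3', '4', '3', '-2', '3', '-1', '-1', '2', '1'] | ['5', '-0', '-2', '5', '1', '3', '5', '1', '11', '11', '84', '80', '83', '85', '5', '5', '2']
[0.51043684 0.16004008 0.08519578] [ 0.48423973 -0.20291457  0.03069086]
```

View pics/s_lid.png

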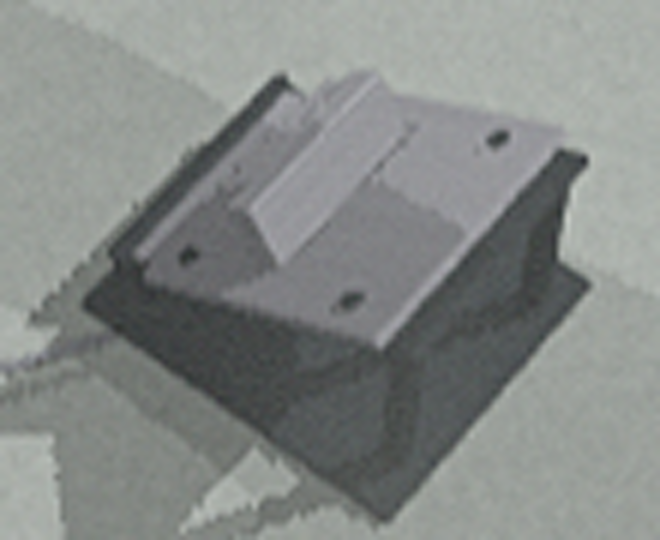

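View pics/t_both.png

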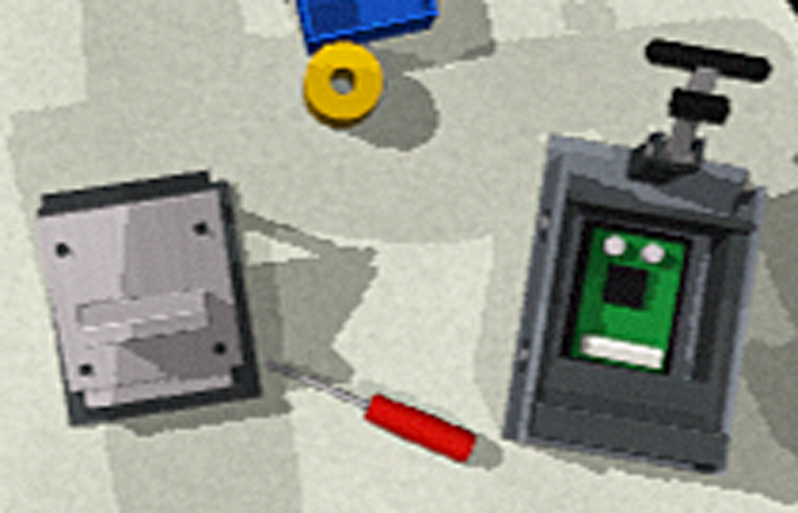

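View pics/s_case.png

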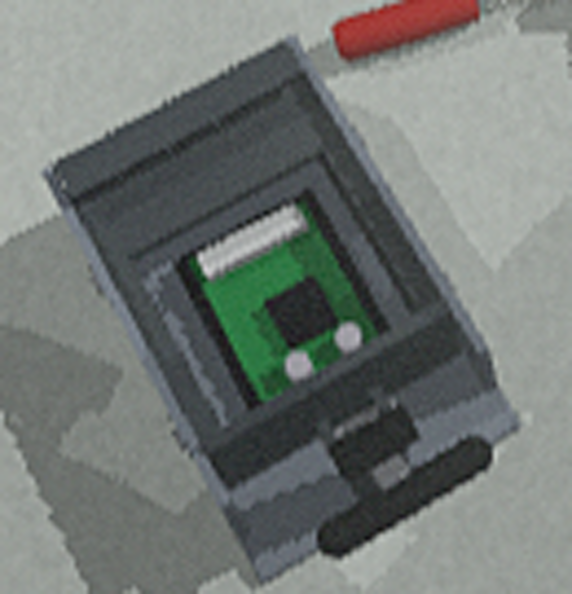

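Run:
```python
from h import *
from scipy.ndimage import median_filter
t=np.load('pics/top0.npy');d=np.load('pics/top0d.npy');K,P=cam('top');w=pts(K,P,d)
hsv=cv2.cvtColor(t,cv2.COLOR_RGB2HSV)
# lid plane by ransac-ish
sub=np.zeros(d.shape,bool); sub[155:230,190:265]=1
m=sub&(w[:,:,2]>0.03); X=w[m]
sel=np.ones(len(X),bool)
for k in range(15):
    A=np.c_[X[sel][:,:2],np.ones(sel.sum())]; c,*_=np.linalg.lstsq(A,X[sel][:,2],rcond=None)
    res=X[:,2]-np.c_[X[:,:2],np.ones(len(X))]@c
    sel=np.abs(res)<(0.012 if k<8 else 0.006)
print('plane',c,'slope',np.arctan(np.hypot(*c[:2])),'uphill deg',np.degrees(np.arctan2(c[1],c[0])),sel.sum())
n=np.array([-c[0],-c[1],1]);n/=np.linalg.norm(n)
dist=(X-[0,0,c[2]])@n
rib=X[(dist>0.026)&(dist<.045)]; print('rib',len(rib),rib.mean(0),np.median(dist[(dist>0.026)]))
pl=X[sel]; print('plate mean',pl.mean(0))
r2=cv2.minAreaRect((rib[:,:2]*1000).astype(np.float32)); print(r2)
mm=(X[:,2]>.0)
print(cv2.minAreaRect((pl[:,:2]*1000).astype(np.float32)))
# case: cheeks/lip points z 60..95
sub=np.zeros(d.shape,bool); sub[140:250,310:400]=1
mc=sub&(w[:,:,2]>0.055)&(w[:,:,2]<.095); C=w[mc]
print('case',cv2.minAreaRect((C[:,:2]*1000).astype(np.float32)))
lip=C[(C[:,2]>.078)&(C[:,0]<.46)]; print('lip',len(lip),lip.mean(0),cv2.minAreaRect((lip[:,:2]*1000).astype(np.float32)))
```

```text
plane [ 0.60796741  0.08498179 -0.24307724] slope 0.5505615099799002 uphill deg 7.957256749165921 2252
rib 207 [0.48669699 0.1588149  0.105387  ] 0.03373590100055145
plate mean [0.51026327 0.1620261  0.08091547]
((487.1516418457031, 159.11273193359375), (17.23906135559082, 88.92948150634766), 7.943543910980225)
((506.30572509765625, 161.74981689453125), (159.19749450683594, 129.928466796875), 7.8248515129089355)
case ((501.45635986328125, -207.73069763183594), (155.95201110839844, 235.02267456054688), 79.06546020507812)
lip 436 [ 0.40244234 -0.18738503  0.08319641] ((402.3996276855469, -188.0184326171875), (139.73919677734375, 23.954120635986328), 79.13268280029297)
```

```bash
cat >> h.py <<'E'
def go(x,y,z,xdir_deg):
    o=r.observe(); T=T_tool(o); d=T[:3,:3].T@(np.array([x,y,z])-T[:3,3])
    cur=np.degrees(np.arctan2(T[1,0],T[0,0])); tw=np.radians(((cur-xdir_deg)+90)%180-90)
    print('d cm',np.round(d*100,2),'twist',round(tw,3),'cur xdir',round(cur,2),'t',o['time'],'tilt z',np.round(T[:3,2],4))
    return d,tw
E
python3 -c "
from h import *
go(.34,-.176,.26,-100.9)"
```

```text
d cm [-24.54 -23.23  -4.16] twist 0.631 cur xdir -64.74 t 0.15 tilt z [-3.0e-04  1.3e-03 -1.0e+00]
```

Request:
move_arm([
  {"dx":-2,"dy":-1.9,"dz":-2,"twist":0.05,"claw":9.3},
  {"dx":-6,"dy":-5.5,"dz":-4.2,"twist":0.15,"claw":9.3},
  {"dx":-10,"dy":-9,"dz":-4.2,"twist":0.25,"claw":9.3},
  {"dx":-14,"dy":-13,"dz":-4.2,"twist":0.35,"claw":9.3},
  {"dx":-18,"dy":-17,"dz":-4.2,"twist":0.45,"claw":9.3},
  {"dx":-22,"dy":-21,"dz":-4.2,"twist":0.55,"claw":9.3},
  {"dx":-24.5,"dy":-23.2,"dz":-4.2,"twist":0.63,"claw":9.3},
  {"dx":-24.5,"dy":-23.2,"dz":-4.2,"twist":0.63,"claw":9.3},
  {"dx":-24.5,"dy":-23.2,"dz":-4.2,"twist":0.63,"claw":9.3},
  {"dx":-24.5,"dy":-23.2,"dz":-4.2,"twist":0.63,"claw":9.3},
])

```text
time: 1.15
tool_pos: [0.3399, -0.1767, 0.2604]
tool_rot: [0.0, -0.638, 0.77, 0.0]
wrist_force: [0.1, 0.2, 0.0]
grip_width: 0.0929
```

Run:
```python
from h import *
o=r.observe();print(o['time'],o['tool_pos'],o['joint_vel'].max(),o['joint_pos'])
p,d=r.snapshot('wrist');np.savez('pics/w1.npz',p=p,d=d,T=T_tool(o));cv2.imwrite('pics/w1.png',p[:,:,::-1])
```

```text
1.15 [ 0.33988976 -0.17669812  0.26043547] 0.013881719084768367 [-7.73087552e-01 -8.23989356e-02  1.81248905e+00  2.44111563e-04
  1.41231787e+00  9.85497873e-01]
```

View pics/w1.png

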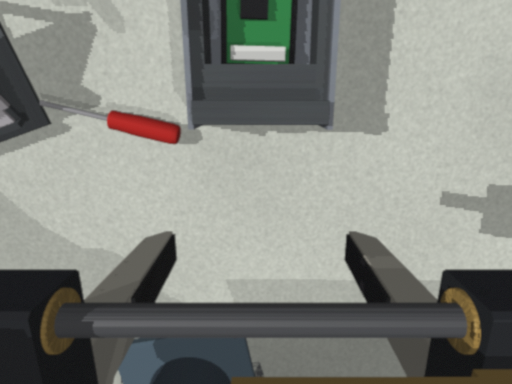

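Request:
move_arm([
  {"dy":-2.5},
  {"dy":-6},
  {"dy":-8.5},
  {"dy":-8.5},
  {"dy":-8.5},
])

```text
validation failed for argument at $.mo...
```

Run:
```python
from h import *
o=r.observe();print(o['time'],o['tool_pos'],abs(o['joint_vel']).max())
p,d=r.snapshot('wrist');np.savez('pics/w2.npz',p=p,d=d,T=T_tool(o));cv2.imwrite('pics/w2.png',cv2.resize(p[:240],None,fx=1.55,fy=1.55)[:,:,::-1])
K,P=cam('wrist',o);w=pts(K,P,d);x=np.array([np.cos(np.radians(-10.9)),np.sin(np.radians(-10.9))])
for u in (230,260,290):
    print([(v,round(1000*float(w[v,u,:2]@x)),round(1000*float(w[v,u,2]))) for v in range(0,225,4)])
```

```text
1.2 [ 0.3397904  -0.17724573  0.26038714] 0.020800169887067902
[(0, 548, 22), (4, 544, 23), (8, 540, 25), (12, 537, 22), (16, 533, 23), (20, 529, 23), (24, 524, 24), (28, 520, 25), (32, 516, 23), (36, 512, 23), (40, 508, 24), (44, 504, 23), (48, 499, 34), (52, 495, 33), (56, 491, 33), (60, 488, 22), (64, 480, 59), (68, 476, 59), (72, 472, 61), (76, 468, 60), (80, 464, 58), (84, 460, 57), (88, 456, 59), (92, 452, 60), (96, 448, 60), (100, 444, 80), (104, 440, 82), (108, 436, 81), (112, 433, 82), (116, 429, 81), (120, 425, 82), (124, 420, 79), (128, 410, 0), (132, 404, 0), (136, 399, -1), (140, 394, -3), (144, 389, 0), (148, 384, 0), (152, 379, -2), (156, 374, -1), (160, 368, -1), (164, 363, -1), (168, 358, 0), (172, 352, 0), (176, 347, 1), (180, 341, 0), (184, 336, 0), (188, 330, 0), (192, 324, -2), (196, 319, -3), (200, 314, -1), (204, 308, -1), (208, 302, -1), (212, 297, 0), (216, 290, -1), (220, 285, -1), (224, 278, -2)]
[(0, 546, 30), (4, 543, 29), (8, 538, 32), (12, 534, 32), (16, 531, 31), (20, 528, 23), (24, 524, 24), (28, 520, 24), (32, 516, 24), (36, 513, 21), (40, 508, 23), 
[... 883 characters left out ...]
 18), (48, 500, 20), (52, 496, 18), (56, 492, 20), (60, 488, 20), (64, 480, 60), (68, 476, 60), (72, 472, 59), (76, 468, 61), (80, 464, 60), (84, 460, 59), (88, 456, 57), (92, 452, 59), (96, 448, 60), (100, 444, 81), (104, 440, 83), (108, 436, 81), (112, 432, 81), (116, 429, 82), (120, 425, 81), (124, 420, 79), (128, 409, -1), (132, 404, -3), (136, 399, 0), (140, 394, 1), (144, 389, -2), (148, 384, -1), (152, 379, 0), (156, 374, -1), (160, 368, 0), (164, 363, 1), (168, 358, -1), (172, 352, -1), (176, 347, -1), (180, 341, 0), (184, 336, 0), (188, 330, -2), (192, 325, -1), (196, 319, -2), (200, 314, -1), (204, 308, 0), (208, 302, 0), (212, 297, 1), (216, 291, 0), (220, 285, 0), (224, 279, -1)]
```

View pics/w2.png

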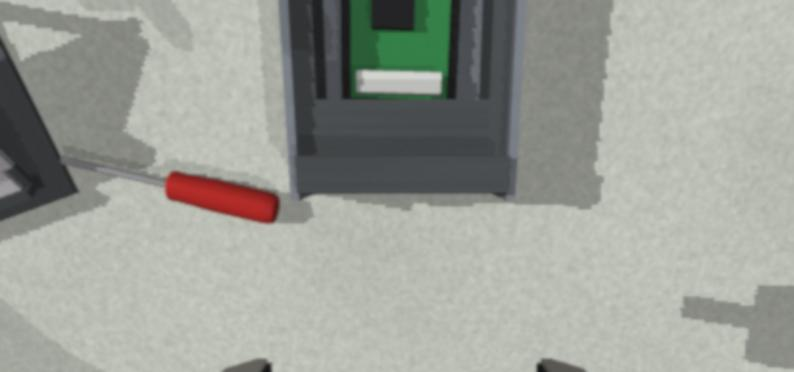

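Request:
move_arm([
  {"dx":0,"dy":-2.5,"dz":0,"twist":0,"claw":9.3},
  {"dx":0,"dy":-6,"dz":0,"twist":0,"claw":9.3},
  {"dx":0,"dy":-9,"dz":0,"twist":0,"claw":9.3},
  {"dx":0,"dy":-9,"dz":0,"twist":0,"claw":9.3},
  {"dx":0,"dy":-9,"dz":0,"twist":0,"claw":9.3},
])

```text
time: 1.75
tool_pos: [0.4277, -0.1955, 0.2594]
tool_rot: [-0.0, -0.636, 0.771, 0.002]
wrist_force: [-0.2, -0.2, 0.7]
grip_width: 0.0928
```

Run:
```python
from h import *
o=r.observe();print(o['time'],o['tool_pos'],abs(o['joint_vel']).max())
p,d=r.snapshot('wrist');np.savez('pics/w2.npz',p=p,d=d,T=T_tool(o));cv2.imwrite('pics/w2.png',cv2.resize(p[:260],None,fx=1.55,fy=1.55)[:,:,::-1])
K,P=cam('wrist',o);w=pts(K,P,d)
# lip top rect
m=(w[:,:,2]>.076)&(w[:,:,2]<.09); 
n,l,st,_=cv2.connectedComponentsWithStats(m.astype(np.uint8))
for i in range(1,n):
    if st[i,4]>150:
        q=w[l==i]; print(st[i],cv2.minAreaRect((q[:,:2]*1000).astype(np.float32)),q[:,2].mean())
m=(w[:,:,2]>.065)&(w[:,:,2]<.09); q=w[m]
print(cv2.minAreaRect((q[:,:2]*1000).astype(np.float32)))
x=np.array([np.cos(np.radians(-10.9)),np.sin(np.radians(-10.9))])
for u in (230,260,290):
    print([(v,round(1000*float(w[v,u,:2]@x)),round(1000*float(w[v,u,2]))) for v in range(0,225,3)])
```

```text
1.75 [ 0.42765212 -0.1955329   0.25938728] 0.031202796196986984
[ 194  185  130   23 2812] ((404.4013977050781, -188.31558227539062), (140.2820587158203, 24.786582946777344), 79.31380462646484) 0.0811861086579318
((490.65203857421875, -205.04852294921875), (154.6377410888672, 211.25140380859375), 79.10127258300781)Traceback (most recent call last):
  File "<stdin>", line 15, in <module>
ValueError: cannot convert float NaN to integer
```

View pics/w2.png

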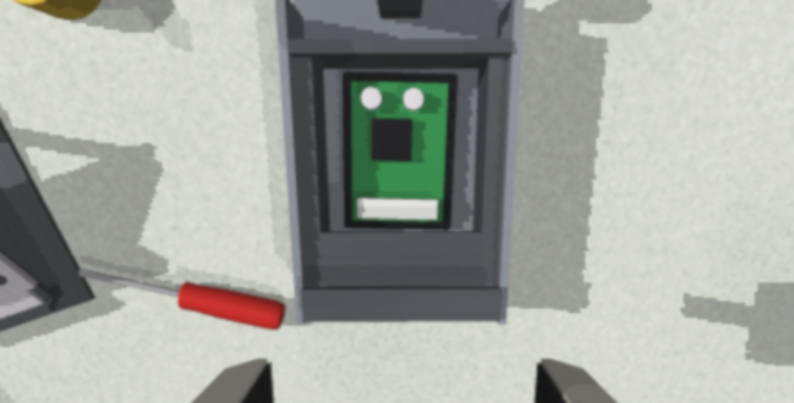

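Run:
```python
from h import *
f=np.load('pics/w2.npz');d=f['d'];T=f['T'];c=r.camera_params('wrist');K=(c['fx'],c['fy'],c['cx'],c['cy']);P=T@c['T_tool_cam'];w=pts(K,P,d)
def edges(zlo,zhi,rows,first):
    out=[]
    for u in range(205,315,3):
        col=[v for v in rows if zlo<w[v,u,2]<zhi]
        if len(col)>2: out.append((w[min(col),u,:2],w[max(col),u,:2]))
    a=np.array([o[0] for o in out]);b=np.array([o[1] for o in out]);return a,b
for nm,args in dict(lip=(.077,.09,range(170,225)),wall=(.070,.079,range(15,45))).items():
    a,b=edges(*args,0)
    for k,e in (('far',a),('near',b)):
        L=cv2.fitLine(e.astype(np.float32),cv2.DIST_HUBER,0,.001,.001).ravel()
        print(nm,k,len(e),'ang',np.degrees(np.arctan2(L[1],L[0])),'pt',L[2:])
        x=np.array([np.cos(np.radians(-10.85)),np.sin(np.radians(-10.85))]); print('   x coord mm',1000*np.median(e@x),1000*(e@x).std())
# cheeks
for v in range(60,180,30):
    us=[u for u in range(150,350) if .066<w[v,u,2]<.073]
    y=np.array([-x[1],x[0]]); print(v,[round(1000*float(w[v,u,:2]@y)) for u in us])
```

```text
lip far 37 ang 79.1033 pt [ 0.4123898  -0.20909612]
   x coord mm 444.3725605729902 0.27067727941771813
lip near 37 ang 79.08179 pt [ 0.3941186  -0.18391952]
   x coord mm 421.72715557470394 0.3138108118766901
wall far 37 ang 78.86456 pt [ 0.5744219  -0.20581716]
   x coord mm 602.8067202411274 0.2016748471611145
wall near 37 ang 79.24305 pt [ 0.5645706  -0.21711965]
   x coord mm 595.3476973209016 0.2299750432616595
60 [-33, -34, -35, -35, -37, -38, -180, -181, -182, -183, -184, -185]
90 [-33, -34, -35, -36, -37, -38, -180, -181, -182, -183, -184, -185, -186]
120 [-33, -34, -35, -36, -37, -38, -180, -181, -182, -183, -185, -185]
150 [-33, -34, -35, -36, -37, -38, -180, -181, -182, -183, -184, -185]
```

```bash
python3 -c "
from h import *
go(.492,.16,.22,-82.06)"
```

```text
d cm [-36.1    0.39   4.02] twist -0.33 cur xdir -100.97 t 1.8 tilt z [-0.0024  0.002  -1.    ]
```

Request:
move_arm([
  {"dx":-2.5,"dy":0,"dz":0,"twist":-0.03,"claw":9.3},
  {"dx":-7,"dy":0.1,"dz":0.5,"twist":-0.08,"claw":9.3},
  {"dx":-11.5,"dy":0.2,"dz":1,"twist":-0.13,"claw":9.3},
  {"dx":-16,"dy":0.2,"dz":2,"twist":-0.18,"claw":9.3},
  {"dx":-20.5,"dy":0.3,"dz":3,"twist":-0.23,"claw":9.3},
  {"dx":-25,"dy":0.3,"dz":3.5,"twist":-0.28,"claw":9.3},
  {"dx":-29.5,"dy":0.4,"dz":4,"twist":-0.33,"claw":9.3},
  {"dx":-34,"dy":0.4,"dz":4,"twist":-0.33,"claw":9.3},
  {"dx":-36.1,"dy":0.4,"dz":4,"twist":-0.33,"claw":9.3},
  {"dx":-36.1,"dy":0.4,"dz":4,"twist":-0.33,"claw":9.3},
  {"dx":-36.1,"dy":0.4,"dz":4,"twist":-0.33,"claw":9.3},
  {"dx":-36.1,"dy":0.4,"dz":4,"twist":-0.33,"claw":9.3},
])

```text
time: 3.0
tool_pos: [0.4915, 0.1585, 0.2203]
tool_rot: [0.0, 0.754, -0.657, -0.001]
wrist_force: [0.0, -0.8, 0.5]
grip_width: 0.0931
```

Run:
```python
from h import *
o=r.observe();print(o['time'],o['tool_pos'],abs(o['joint_vel']).max())
p,d=r.snapshot('wrist');np.savez('pics/w3.npz',p=p,d=d,T=T_tool(o));cv2.imwrite('pics/w3.png',cv2.resize(p,None,fx=1.55,fy=1.55)[:,:,::-1])
K,P=cam('wrist',o);w=pts(K,P,d)
m=np.zeros(d.shape,bool);m[:260,:]=1;m&=(w[:,:,2]>.03)&(w[:,:,2]<.16);X=w[m];sel=np.ones(len(X),bool)
c=np.array([.619*np.cos(.1386),.619*np.sin(.1386),0]);c[2]=.0809-c[:2]@[.5103,.162]
res=X[:,2]-np.c_[X[:,:2],np.ones(len(X))]@c;sel=abs(res)<.012
for k in range(10):
    A=np.c_[X[sel][:,:2],np.ones(sel.sum())]; c,*_=np.linalg.lstsq(A,X[sel][:,2],rcond=None)
    res=X[:,2]-np.c_[X[:,:2],np.ones(len(X))]@c
    sel=np.abs(res)<(0.008 if k<5 else 0.004)
print('plane',c,'slope',np.degrees(np.arctan(np.hypot(*c[:2]))),'uphill deg',np.degrees(np.arctan2(c[1],c[0])),sel.sum())
n=np.array([-c[0],-c[1],1]);n/=np.linalg.norm(n)
dist=((w-[0,0,c[2]])@n)
mm=m&(dist>.028)&(dist<.040)
nn,l,st,_=cv2.connectedComponentsWithStats(mm.astype(np.uint8)); i=1+np.argmax(st[1:,4]); print(st[i])
q=w[l==i]; print('rib',q.mean(0),np.median(dist[l==i]),cv2.minAreaRect((q[:,:2]*1000).astype(np.float32)))
print(cv2.minAreaRect((X[sel][:,:2]*1000).astype(np.float32)))
rr=cv2.minAreaRect(np.argwhere(l==i)[:,::-1].astype(np.float32)); print('px',rr)
```

```text
3.0 [0.49150629 0.1585239  0.22031613] 0.008884449464254566
plane [ 0.62247515  0.08267725 -0.25297757] slope 32.12642725123027 uphill deg 7.565752555972759 14391
[ 209  184  101   17 1566]
rib [0.48945187 0.1599481  0.10399564] 0.03381368251890325 ((488.9920959472656, 159.83212280273438), (16.236690521240234, 89.62767028808594), 7.839203834533691)
((516.8096923828125, 53.64921569824219), (141.94589233398438, 350.1475524902344), 6.76222038269043)
px ((259.0, 192.0), (16.0, 100.0), 90.0)
```

View pics/w3.png

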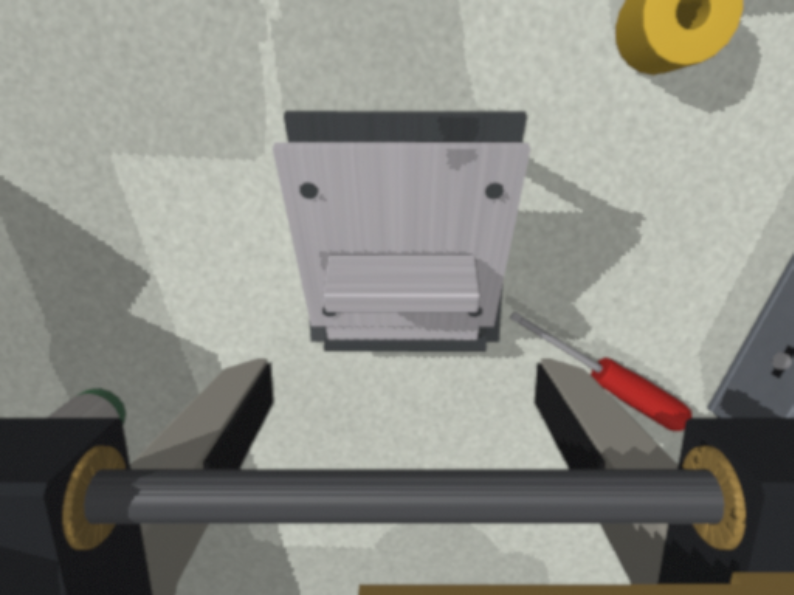

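```bash
python3 -c "
from h import *
go(.494,.1605,.122,-82.15)"
```

```text
d cm [-0.15 -0.28  9.83] twist -0.0 cur xdir -82.18 t 3.05 tilt z [-0.0024  0.0016 -1.    ]
```

Request:
move_arm([
  {"dx":-0.1,"dy":-0.3,"dz":2,"twist":0,"claw":9.3},
  {"dx":-0.1,"dy":-0.3,"dz":5,"twist":0,"claw":9.3},
  {"dx":-0.1,"dy":-0.3,"dz":8,"twist":0,"claw":9.3},
  {"dx":-0.1,"dy":-0.3,"dz":9.8,"twist":0,"claw":9.3},
  {"dx":-0.1,"dy":-0.3,"dz":9.8,"twist":0,"claw":9.3},
  {"dx":-0.1,"dy":-0.3,"dz":9.8,"twist":0,"claw":9.3},
  {"dx":-0.1,"dy":-0.3,"dz":9.8,"twist":0,"claw":9.3},
])

```text
time: 3.75
tool_pos: [0.4954, 0.1596, 0.1238]
tool_rot: [-0.001, 0.753, -0.657, -0.001]
wrist_force: [0.3, 0.3, 0.4]
grip_width: 0.0932
```

Run:
```python
from h import *
o=r.observe();print(o['time'],o['tool_pos'],abs(o['joint_vel']).max())
p,d=r.snapshot('wrist');np.savez('pics/w4.npz',p=p,d=d,T=T_tool(o));cv2.imwrite('pics/w4.png',cv2.resize(p[130:310,140:380],None,fx=3.3,fy=3.3)[:,:,::-1])
K,P=cam('wrist',o);w=pts(K,P,d)
for v in (238,240,244,248): print(v,[(u,tuple(p[v,u])) for u in list(range(166,182,2))+list(range(342,356,2))])
for v in range(200,250,4): print(v,[int(1000*w[v,u,2]) if d[v,u]>0 else -1 for u in range(165,360,6)])
```

```text
3.75 [0.49536085 0.15958184 0.12379149] 0.007442416596897771
238 [(166, (np.uint8(124), np.uint8(122), np.uint8(114))), (168, (np.uint8(92), np.uint8(90), np.uint8(84))), (170, (np.uint8(43), np.uint8(42), np.uint8(42))), (172, (np.uint8(28), np.uint8(28), np.uint8(29))), (174, (np.uint8(66), np.uint8(66), np.uint8(67))), (176, (np.uint8(166), np.uint8(163), np.uint8(167))), (178, (np.uint8(177), np.uint8(174), np.uint8(178))), (180, (np.uint8(175), np.uint8(171), np.uint8(175))), (342, (np.uint8(143), np.uint8(141), np.uint8(142))), (344, (np.uint8(148), np.uint8(150), np.uint8(144))), (346, (np.uint8(83), np.uint8(84), np.uint8(81))), (348, (np.uint8(30), np.uint8(30), np.uint8(32))), (350, (np.uint8(51), np.uint8(51), np.uint8(49))), (352, (np.uint8(112), np.uint8(110), np.uint8(103))), (354, (np.uint8(132), np.uint8(130), np.uint8(121)))]
240 [(166, (np.uint8(106), np.uint8(104), np.uint8(97))), (168, (np.uint8(62), np.uint8(61), np.uint8(58))), (170, (np.uint8(32), np.uint8(32), np.uint8(32))), (172, (np.uint8(24), np.uint8(25), np.uint8(24))), (174, (np.uint8(66), np.uint8(66),
[... 3328 characters left out ...]
 102, 102, 102, 102, 58, 58, 58, 123, 125]
236 [130, 127, 54, 54, 105, 104, 104, 105, 105, 105, 105, 104, 104, 105, 104, 104, 105, 104, 105, 105, 106, 105, 105, 106, 105, 103, 103, 105, 54, 53, -1, 127, 130]
240 [135, 131, 51, 51, 106, 107, 105, 105, 106, 107, 106, 106, 105, 106, 106, 105, 105, 106, 107, 105, 106, 107, 107, 106, 105, 105, 107, 106, 51, 52, 0, 131, 134]
244 [137, 131, 0, 48, 106, 105, 104, 105, 104, 104, 105, 106, 105, 104, 103, 104, 105, 104, 104, 105, 105, 104, 105, 105, 104, 105, 104, 105, 48, 47, 0, 133, 138]
248 [142, 132, -2, 44, 101, 101, 101, 102, 102, 102, 102, 103, 102, 102, 102, 103, 102, 103, 103, 102, 101, 103, 102, 102, 103, 103, 102, 101, 46, 44, 122, 134, 140]
```

View pics/w4.png

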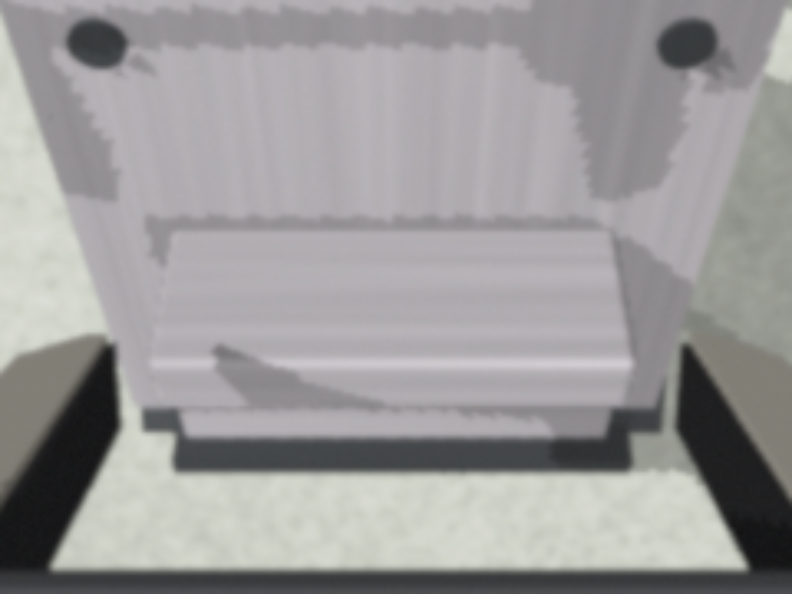

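Request:
move_arm([
  {"dx":-0.12,"dy":0.1,"dz":0,"twist":0,"claw":9.3},
  {"dx":-0.12,"dy":0.1,"dz":0.3,"twist":0,"claw":9.3},
  {"dx":-0.12,"dy":0.1,"dz":1,"twist":0,"claw":9.3},
  {"dx":-0.12,"dy":0.1,"dz":1.6,"twist":0,"claw":9.3},
  {"dx":-0.12,"dy":0.1,"dz":2.2,"twist":0,"claw":9.3},
  {"dx":-0.12,"dy":0.1,"dz":2.5,"twist":0,"claw":9.3},
  {"dx":-0.12,"dy":0.1,"dz":2.5,"twist":0,"claw":9.3},
])

```text
time: 4.5
tool_pos: [0.4937, 0.1608, 0.098]
tool_rot: [-0.0, 0.754, -0.657, -0.001]
wrist_force: [1.0, -0.5, -0.4]
grip_width: 0.0929
```

Run:
```python
from h import *
o=r.observe();print(o['time'],o['tool_pos'],o['wrist_force'])
p,d=r.snapshot('wrist');cv2.imwrite('pics/w5.png',cv2.resize(p[130:330,140:380],None,fx=2.9,fy=2.9)[:,:,::-1])
go(.4942,.1607,.0770,-82.15)
```

```text
4.5 [0.49368405 0.16082678 0.09801544] [ 1.00005655 -0.51707673 -0.41740635]
d cm [ 0.02 -0.01  2.15] twist -0.001 cur xdir -82.21 t 4.55 tilt z [-3.0e-04  1.8e-03 -1.0e+00]
```

View pics/w5.png

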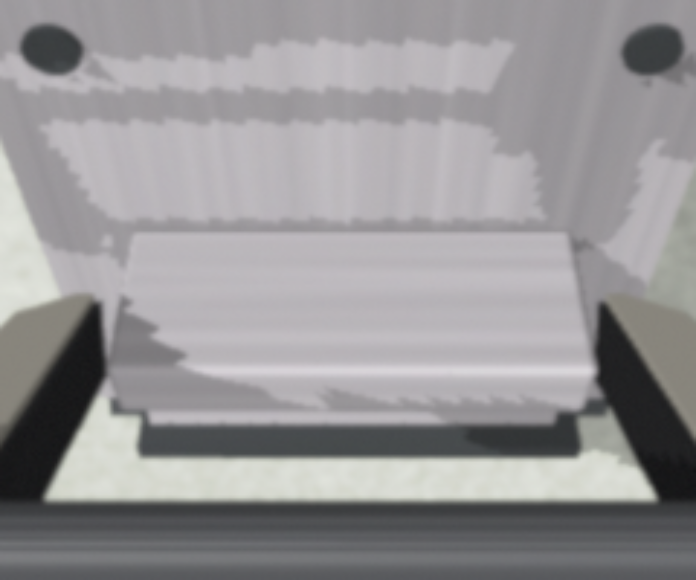

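Request:
move_arm([
  {"dx":0,"dy":0,"dz":0.5,"twist":0,"claw":9.3},
  {"dx":0,"dy":0,"dz":1.1,"twist":0,"claw":9.3},
  {"dx":0,"dy":0,"dz":1.7,"twist":0,"claw":9.3},
  {"dx":0,"dy":0,"dz":2.1,"twist":0,"claw":9.3},
  {"dx":0,"dy":0,"dz":2.1,"twist":0,"claw":9.3},
  {"dx":0,"dy":0,"dz":2.1,"twist":0,"claw":9.3},
], squeeze=20)

```text
time: 5.15
tool_pos: [0.494, 0.1609, 0.0773]
tool_rot: [-0.0, 0.754, -0.657, -0.001]
wrist_force: [-0.4, -0.6, 0.1]
grip_width: 0.0927
```

Run:
```python
from h import *
o=r.observe();print(o['time'],o['tool_pos'],o['wrist_force'],o['ft_torque'])
```

```text
5.15 [0.49398615 0.16086906 0.07733756] [-0.36609163 -0.60482695  0.10749532] [0.01926617 0.01002839 0.02159906]
```

Fingers are beside the rib ends without contact. Close.

Request:
move_arm([
  {"dx":0,"dy":0,"dz":0,"twist":0,"claw":8.8},
  {"dx":0,"dy":0,"dz":0,"twist":0,"claw":8.5},
  {"dx":0,"dy":0,"dz":0,"twist":0,"claw":8.5},
  {"dx":0,"dy":0,"dz":0,"twist":0,"claw":8.5},
  {"dx":0,"dy":0,"dz":0,"twist":0,"claw":8.5},
], squeeze=20)

```text
time: 5.65
tool_pos: [0.4942, 0.1608, 0.0775]
tool_rot: [-0.001, 0.754, -0.657, -0.001]
wrist_force: [0.6, -0.4, 1.8]
grip_width: 0.0896
```

Run:
```python
from h import *
o=r.observe();print(o['time'],o['tool_pos'],o['wrist_force'],o['ft_torque'])
```

```text
5.65 [0.494179   0.16080139 0.07748795] [ 0.62134359 -0.39742449  1.84221205] [-0.1442401  -0.02957091 -0.05908954]
```

Request:
move_arm([
  {"dx":0,"dy":0,"dz":-0.4,"twist":0,"claw":8.5},
  {"dx":0,"dy":0,"dz":-1.2,"twist":0,"claw":8.5},
  {"dx":0,"dy":0,"dz":-2.5,"twist":0,"claw":8.5},
  {"dx":0,"dy":0,"dz":-4,"twist":0,"claw":8.5},
  {"dx":0,"dy":0,"dz":-6,"twist":0,"claw":8.5},
  {"dx":0,"dy":0,"dz":-8,"twist":0,"claw":8.5},
  {"dx":0,"dy":0,"dz":-9.5,"twist":0,"claw":8.5},
  {"dx":0,"dy":0,"dz":-10,"twist":0,"claw":8.5},
  {"dx":0,"dy":0,"dz":-10,"twist":0,"claw":8.5},
  {"dx":0,"dy":0,"dz":-10,"twist":0,"claw":8.5},
], squeeze=20)

```text
time: 6.65
tool_pos: [0.4936, 0.1606, 0.1768]
tool_rot: [-0.0, 0.754, -0.657, -0.001]
wrist_force: [-0.1, 0.4, -2.7]
grip_width: 0.09
```

```bash
cat > lid.py <<'E'
from h import *
import sys
# measure held lid plane in tool frame
def lid(name):
    o=r.observe();p,d=r.snapshot('wrist');np.savez(f'pics/{name}.npz',p=p,d=d,T=T_tool(o));cv2.imwrite(f'pics/{name}.png',cv2.resize(p,None,fx=1.55,fy=1.55)[:,:,::-1])
    print('t',o['time'],'tcp',o['tool_pos'],'F',np.round(o['wrist_force'],2),'M',np.round(o['ft_torque'],2),'w',o['grip_width'])
    K,_=cam('top');c=r.camera_params('wrist');K=(c['fx'],c['fy'],c['cx'],c['cy']);w=pts(K,c['T_tool_cam'],d)
    # tool frame: plate region within |x|<.06, -y side above rib
    m=(abs(w[:,:,0])<.058)&(w[:,:,1]<-.012)&(w[:,:,1]>-.09)&(w[:,:,2]>-.06)&(w[:,:,2]<.03)
    X=w[m];sel=np.ones(len(X),bool)
    for k in range(8):
        A=np.c_[X[sel][:,:2],np.ones(sel.sum())];a,*_=np.linalg.lstsq(A,X[sel][:,2],rcond=None)
        res=X[:,2]-np.c_[X[:,:2],np.ones(len(X))]@a; sel=abs(res)<(.006 if k<4 else .003)
    # lid pitch: going toward -y (case +x) height -z rises => z = a1*y.. pitch
    pitch=np.degrees(np.arctan(a[1])); roll=np.degrees(np.arctan(a[0]))
    print('plane z=',a,'pitch(tongue down +)',pitch,'roll',roll,'n',sel.sum(),len(X))
    # rib
    n=np.array([a[0],a[1],-1]);n/=np.linalg.norm(n)
    dist=(w-[0,0,a[2]])@n
    mm=(abs(w[:,:,0])<.058)&(abs(w[:,:,1])<.05)&(dist>.029)&(dist<.039)
    q=w[mm]; nn,l,st,_=cv2.connectedComponentsWithStats(mm.astype(np.uint8))
    if nn>1:
        i=1+np.argmax(st[1:,4]); q=w[l==i]; print('rib top c (tool)',q.mean(0)*1000,cv2.minAreaRect((q[:,:2]*1000).astype(np.float32)),'h',np.median(dist[l==i]))
    return o,a
if __name__=='__main__': lid(sys.argv[1])
E
python3 lid.py w6
```

```text
t 6.65 tcp [0.49356053 0.16059794 0.17679851] F [-0.15  0.42 -2.75] M [-0.    0.06  0.02] w 0.08995922381096158
plane z= [-0.00335511  0.61776918  0.00898383] pitch(tongue down +) 31.706494094036582 roll -0.19223274420259817 n 33699 36727
rib top c (tool) [-2.64682605e-02  1.44244785e+00 -2.90432563e+01] ((-0.008090972900390625, 1.4872493743896484), (115.96690368652344, 24.684682846069336), 0.05953576788306236) h 0.03348203348633071
```

View pics/w6.png

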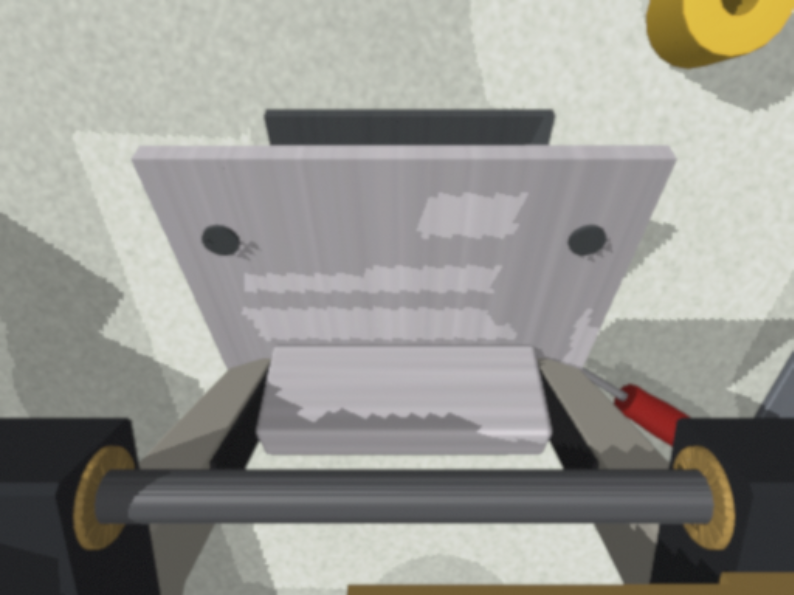

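```bash
cat >> h.py <<'E'
CX=np.array([np.cos(np.radians(-10.9)),np.sin(np.radians(-10.9))]);CY=np.array([-CX[1],CX[0]])
def goc(X,Y,z):
    q=(X*CX+Y*CY)/1000; return go(q[0],q[1],z/1000,-100.9)
def here():
    o=r.observe();q=o['tool_pos'];print('t %.2f'%o['time'],'X %.1f Y %.1f z %.1f'%(1000*q[:2]@CX,1000*q[:2]@CY,1000*q[2]),'F case',np.round([o['wrist_force'][:2]@CX,o['wrist_force'][:2]@CY,o['wrist_force'][2]],2),'w',round(o['grip_width'],4));return o
E
python3 - <<'E'
from h import *
f=np.load('pics/w6.npz');d=f['d'];c=r.camera_params('wrist');K=(c['fx'],c['fy'],c['cx'],c['cy']);w=pts(K,c['T_tool_cam'],d)
a=np.array([-.00335,.6178,.00898]);n=np.array([a[0],a[1],-1]);n/=np.linalg.norm(n);dist=(w-[0,0,a[2]])@n
m=(abs(w[:,:,0])<.038)&(abs(w[:,:,1])<.05)&(dist>.0315)&(dist<.037); q=w[m]
t=np.array([0,-1,-a[1]]);t/=np.linalg.norm(t)  # lid +x in tool
s=q@t; g=np.array([0,0,-.019]);print('rib top along lid x',np.percentile(s,[1,50,99]),s.mean(),'grasp along',g@t,'grasp h above plate',(g-[0,0,a[2]])@n)
# far edge of plate
m=(abs(w[:,:,0])<.05)&(abs(dist)<.003)&(w[:,:,1]<-.012);print('far edge',np.percentile(w[m]@t,99.5))
goc(509,-109,177)
E
```

```text
rib top along lid x [0.00073483 0.01036052 0.01557085] 0.009563086939718395 grasp along 0.009986154156073629 grasp h above plate 0.023803603495140737
far edge 0.08727010791895604
d cm [35.86  6.34 -0.1 ] twist 0.326 cur xdir -82.21 t 6.7 tilt z [-0.0022  0.0015 -1.    ]
```

Request:
move_arm([
  {"dx":1,"dy":0.2,"dz":-0.3,"twist":0.01,"claw":8.5},
  {"dx":3.5,"dy":0.6,"dz":-0.5,"twist":0.04,"claw":8.5},
  {"dx":7,"dy":1.2,"dz":-0.5,"twist":0.08,"claw":8.5},
  {"dx":11,"dy":1.9,"dz":-0.5,"twist":0.12,"claw":8.5},
  {"dx":15,"dy":2.6,"dz":-0.5,"twist":0.16,"claw":8.5},
  {"dx":19,"dy":3.4,"dz":-0.5,"twist":0.2,"claw":8.5},
  {"dx":23,"dy":4.1,"dz":-0.5,"twist":0.24,"claw":8.5},
  {"dx":27,"dy":4.8,"dz":-0.5,"twist":0.28,"claw":8.5},
  {"dx":31,"dy":5.5,"dz":-0.5,"twist":0.31,"claw":8.5},
  {"dx":34,"dy":6,"dz":-0.3,"twist":0.326,"claw":8.5},
  {"dx":35.5,"dy":6.3,"dz":-0.1,"twist":0.326,"claw":8.5},
  {"dx":35.9,"dy":6.3,"dz":-0.1,"twist":0.326,"claw":8.5},
  {"dx":35.9,"dy":6.3,"dz":-0.1,"twist":0.326,"claw":8.5},
  {"dx":35.9,"dy":6.3,"dz":-0.1,"twist":0.326,"claw":8.5},
  {"dx":35.9,"dy":6.3,"dz":-0.1,"twist":0.326,"claw":8.5},
], squeeze=20)

```text
time: 8.2
tool_pos: [0.4798, -0.2022, 0.1771]
tool_rot: [-0.0, -0.638, 0.77, 0.001]
wrist_force: [0.8, 0.1, -2.9]
grip_width: 0.0896
```

```bash
python3 lid.py w7; python3 -c "
from h import *
here()
p,d=r.snapshot('scene');cv2.imwrite('pics/s7.png',cv2.resize(p[180:360,80:300],None,fx=3.3,fy=3.3)[:,:,::-1])
goc(509,-109,119)"
```

```text
t 8.2 tcp [ 0.47978251 -0.20223846  0.17710161] F [ 0.77  0.1  -2.92] M [0.02 0.03 0.04] w 0.08962687017385206
plane z= [-0.00331079  0.61829263  0.00896544] pitch(tongue down +) 31.72819625016529 roll -0.1896937716474636 n 33710 36701
rib top c (tool) [ -0.13698189   1.50952713 -29.05712129] ((-0.06188201904296875, 1.4621829986572266), (115.90776062011719, 24.80909538269043), 0.22894512116909027) h 0.03348963830049324
t 8.25 X 509.5 Y -108.0 z 177.2 F case [-0.06  0.18 -3.61] w 0.0901
d cm [0.09 0.04 5.82] twist 0.002 cur xdir -100.79 t 8.3 tilt z [-0.002   0.0015 -1.    ]
```

View pics/s7.png

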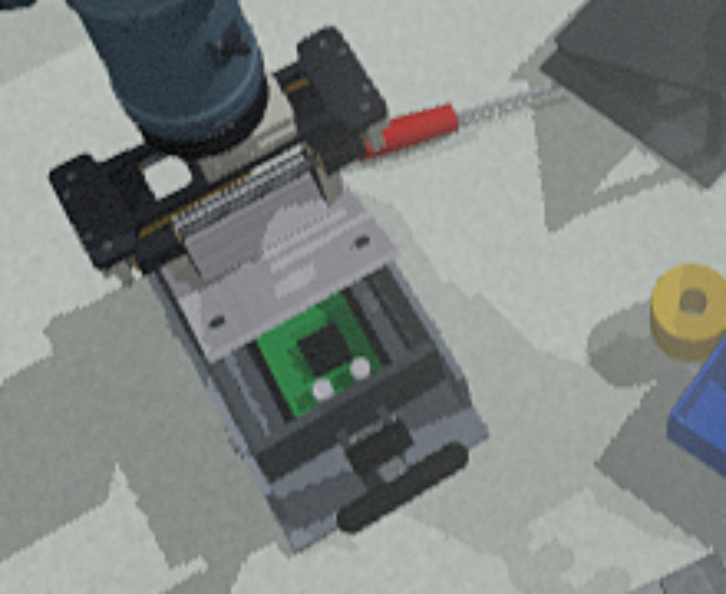

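View pics/w7.png

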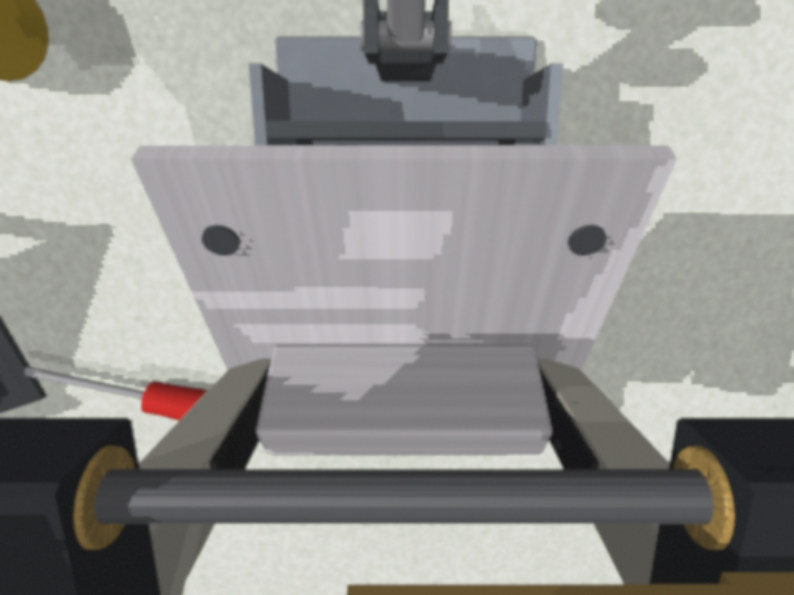

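Request:
move_arm([
  {"dx":0.1,"dy":0,"dz":0.6,"twist":0.002,"claw":8.5},
  {"dx":0.1,"dy":0,"dz":1.8,"twist":0.002,"claw":8.5},
  {"dx":0.1,"dy":0,"dz":3.2,"twist":0.002,"claw":8.5},
  {"dx":0.1,"dy":0,"dz":4.6,"twist":0.002,"claw":8.5},
  {"dx":0.1,"dy":0,"dz":5.6,"twist":0.002,"claw":8.5},
  {"dx":0.1,"dy":0,"dz":6.1,"twist":0.002,"claw":8.5},
  {"dx":0.1,"dy":0,"dz":6.2,"twist":0.002,"claw":8.5},
  {"dx":0.1,"dy":0,"dz":6.2,"twist":0.002,"claw":8.5},
  {"dx":0.1,"dy":0,"dz":6.2,"twist":0.002,"claw":8.5},
], squeeze=20)

```text
time: 9.2
tool_pos: [0.48, -0.2037, 0.1158]
tool_rot: [-0.0, -0.637, 0.771, 0.001]
wrist_force: [-0.8, -0.0, -3.1]
grip_width: 0.0904
```

```bash
python3 -c "
from h import *
here()"
```

```text
t 9.20 X 509.9 Y -109.3 z 115.8 F case [-0.76 -0.16 -3.1 ] w 0.0904
```

Request:
move_arm([
  {"dx":0,"dy":0,"dz":0.15,"twist":0,"claw":8.5},
  {"dx":0,"dy":0,"dz":0.3,"twist":0,"claw":8.5},
  {"dx":0,"dy":0,"dz":0.45,"twist":0,"claw":8.5},
  {"dx":0,"dy":0,"dz":0.6,"twist":0,"claw":8.5},
  {"dx":0,"dy":0,"dz":0.7,"twist":0,"claw":8.5},
  {"dx":0,"dy":0,"dz":0.75,"twist":0,"claw":8.5},
  {"dx":0,"dy":0,"dz":0.75,"twist":0,"claw":8.5},
], squeeze=20)

```text
time: 9.9
tool_pos: [0.4808, -0.204, 0.1089]
tool_rot: [0.0, -0.637, 0.771, -0.0]
wrist_force: [2.8, 0.4, 2.2]
grip_width: 0.09
```

```bash
python3 -c "
from h import *
here()"; python3 lid.py w8
```

```text
t 9.90 X 510.7 Y -109.4 z 108.9 F case [2.7  0.96 2.22] w 0.09
t 9.9 tcp [ 0.48082113 -0.20397676  0.10887367] F [2.83 0.43 2.22] M [ 0.29 -0.3  -0.04] w 0.08995534207477804
plane z= [-0.00242331  0.59528111  0.00867652] pitch(tongue down +) 30.76453915108127 roll -0.13884493857107888 n 33831 36707
rib top c (tool) [ -0.19364818   1.44821322 -28.986795  ] ((-0.0399932861328125, 1.3479290008544922), (115.95125579833984, 24.324806213378906), 0.09028840065002441) h 0.033487898709075065
```

Request:
move_arm([
  {"dx":0,"dy":-0.13,"dz":0.12,"twist":0,"claw":8.5},
  {"dx":0,"dy":-0.27,"dz":0.25,"twist":0,"claw":8.5},
  {"dx":0,"dy":-0.41,"dz":0.37,"twist":0,"claw":8.5},
  {"dx":0,"dy":-0.54,"dz":0.5,"twist":0,"claw":8.5},
  {"dx":0,"dy":-0.65,"dz":0.62,"twist":0,"claw":8.5},
  {"dx":0,"dy":-0.65,"dz":0.62,"twist":0,"claw":8.5},
], squeeze=20)

```text
time: 10.55
tool_pos: [0.4874, -0.2053, 0.1024]
tool_rot: [0.0, -0.637, 0.771, -0.0]
wrist_force: [1.0, -0.5, 0.1]
grip_width: 0.0897
```

```bash
python3 -c "
from h import *
here()"; python3 lid.py w9
```

```text
t 10.55 X 517.4 Y -109.4 z 102.4 F case [ 1.07 -0.27  0.1 ] w 0.0897
t 10.55 tcp [ 0.4873664  -0.20526528  0.10244126] F [ 1.   -0.47  0.1 ] M [ 0.12 -0.09 -0.04] w 0.08972210418581957
plane z= [-0.00140142  0.4592549   0.00727149] pitch(tongue down +) 24.667185159862292 roll -0.0802955633778816 n 34026 36481
rib top c (tool) [ -0.30972785   1.46010335 -28.61079626] ((-0.043109893798828125, 1.3302173614501953), (115.93875885009766, 24.653776168823242), 0.23551495373249054) h 0.03354386345489425
```

Request:
move_arm([
  {"dx":0,"dy":-0.14,"dz":0.15,"twist":0,"claw":8.5},
  {"dx":0,"dy":-0.28,"dz":0.3,"twist":0,"claw":8.5},
  {"dx":0,"dy":-0.41,"dz":0.45,"twist":0,"claw":8.5},
  {"dx":0,"dy":-0.54,"dz":0.6,"twist":0,"claw":8.5},
  {"dx":0,"dy":-0.65,"dz":0.72,"twist":0,"claw":8.5},
  {"dx":0,"dy":-0.65,"dz":0.72,"twist":0,"claw":8.5},
], squeeze=20)

```text
time: 11.2
tool_pos: [0.4935, -0.2064, 0.0949]
tool_rot: [0.0, -0.637, 0.771, 0.0]
wrist_force: [0.1, -0.6, -1.8]
grip_width: 0.0898
```

```bash
python3 -c "
from h import *
here()"; python3 lid.py w10
```

```text
t 11.20 X 523.7 Y -109.4 z 94.9 F case [ 0.16 -0.58 -1.79] w 0.0898
t 11.2 tcp [ 0.493528   -0.20643456  0.09489977] F [ 0.05 -0.6  -1.79] M [0.05 0.11 0.03] w 0.08976652481078175
plane z= [-0.00168643  0.33037658  0.00623178] pitch(tongue down +) 18.28234525399733 roll -0.0966253175134979 n 33135 33860
rib top c (tool) [ -0.15142071   1.00233153 -28.56185483] ((-0.0441741943359375, 0.8242645263671875), (115.95723724365234, 23.390586853027344), 0.13918370008468628) h 0.03364403068865578
```

Request:
move_arm([
  {"dx":0,"dy":0,"dz":-0.15,"twist":0,"claw":8.5},
  {"dx":0,"dy":0.3,"dz":-0.15,"twist":0,"claw":8.5},
  {"dx":0,"dy":0.6,"dz":-0.15,"twist":0,"claw":8.5},
  {"dx":0,"dy":1.0,"dz":-0.15,"twist":0,"claw":8.5},
  {"dx":0,"dy":1.3,"dz":-0.15,"twist":0,"claw":8.5},
  {"dx":0,"dy":1.6,"dz":-0.15,"twist":0,"claw":8.5},
  {"dx":0,"dy":1.9,"dz":-0.15,"twist":0,"claw":8.5},
  {"dx":0,"dy":1.9,"dz":-0.15,"twist":0,"claw":8.5},
], squeeze=20)

```text
time: 12.05
tool_pos: [0.4744, -0.2027, 0.0965]
tool_rot: [0.0, -0.637, 0.771, 0.0]
wrist_force: [-0.1, 1.1, -3.0]
grip_width: 0.0897
```

```bash
python3 -c "
from h import *
here()"; python3 lid.py w11
```

```text
t 12.05 X 504.1 Y -109.3 z 96.5 F case [-0.28  1.06 -2.95] w 0.0897
t 12.05 tcp [ 0.47437517 -0.20268626  0.09645724] F [-0.07  1.09 -2.95] M [0.03 0.03 0.01] w 0.08973220987954042
plane z= [-0.0014943   0.3321084   0.00624499] pitch(tongue down +) 18.371760435390172 roll -0.08561702829508085 n 33196 33926
rib top c (tool) [ -0.19139507   1.04282283 -28.5541411 ] ((-0.01229095458984375, 0.8877420425415039), (115.97470092773438, 23.66557502746582), 0.05333889275789261) h 0.033650932814386914
```

View pics/w11.png

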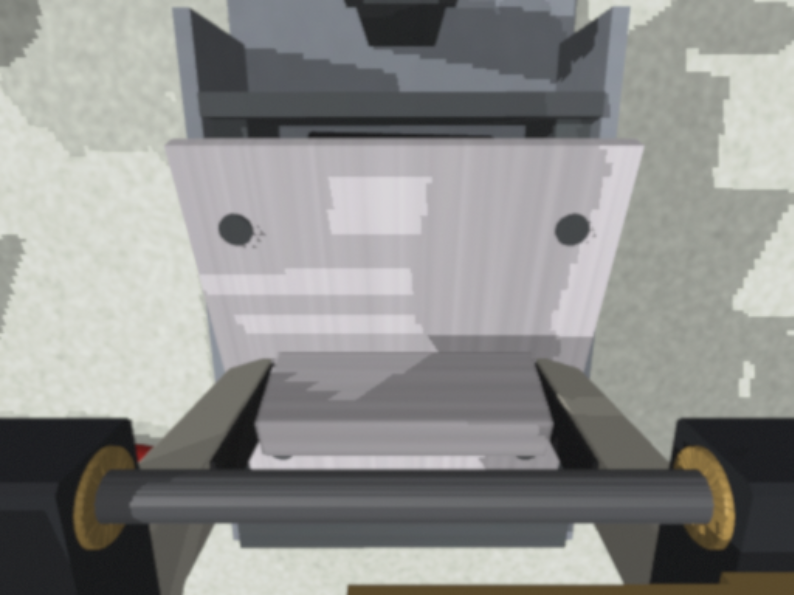

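Request:
move_arm([
  {"dx":0,"dy":0.1,"dz":0,"twist":0,"claw":8.5},
  {"dx":0,"dy":0.2,"dz":0,"twist":0,"claw":8.5},
  {"dx":0,"dy":0.3,"dz":0,"twist":0,"claw":8.5},
  {"dx":0,"dy":0.35,"dz":0,"twist":0,"claw":8.5},
  {"dx":0,"dy":0.4,"dz":0,"twist":0,"claw":8.5},
  {"dx":0,"dy":0.4,"dz":0,"twist":0,"claw":8.5},
], squeeze=20)

```text
time: 12.7
tool_pos: [0.4707, -0.2021, 0.0965]
tool_rot: [0.0, -0.637, 0.771, 0.0]
wrist_force: [-0.4, 0.2, -2.9]
grip_width: 0.0898
```

```bash
python3 -c "
from h import *
here()"
```

```text
t 12.70 X 500.5 Y -109.4 z 96.5 F case [-0.4   0.08 -2.9 ] w 0.0898
```

Request:
move_arm([
  {"dx":0,"dy":0.05,"dz":0,"twist":0,"claw":8.5},
  {"dx":0,"dy":0.1,"dz":0,"twist":0,"claw":8.5},
  {"dx":0,"dy":0.15,"dz":0,"twist":0,"claw":8.5},
  {"dx":0,"dy":0.2,"dz":0,"twist":0,"claw":8.5},
  {"dx":0,"dy":0.2,"dz":0,"twist":0,"claw":8.5},
], squeeze=20)

```text
time: 13.2
tool_pos: [0.4702, -0.202, 0.0971]
tool_rot: [0.001, -0.637, 0.771, -0.001]
wrist_force: [5.3, 1.2, -4.3]
grip_width: 0.0898
```

```bash
python3 -c "
from h import *
here()"; python3 lid.py w12
```

```text
t 13.20 X 499.9 Y -109.5 z 97.1 F case [ 4.93  2.22 -4.34] w 0.0898
t 13.2 tcp [ 0.47021533 -0.20201136  0.09705587] F [ 5.26  1.24 -4.34] M [ 0.14 -1.22 -0.  ] w 0.08982937817728753
plane z= [-0.00142723  0.33658697  0.00626772] pitch(tongue down +) 18.602562173515203 roll -0.08177431169799432 n 33293 34018
rib top c (tool) [ -0.22601454   1.02886421 -28.56224343] ((0.03302764892578125, 0.7891712188720703), (115.86846160888672, 23.36964225769043), 0.11310675740242004) h 0.033629292609030165
```

Request:
move_arm([
  {"dx":0,"dy":-0.03,"dz":0.1,"twist":0,"claw":8.5},
  {"dx":0,"dy":-0.05,"dz":0.2,"twist":0,"claw":8.5},
  {"dx":0,"dy":-0.14,"dz":0.33,"twist":0,"claw":8.5},
  {"dx":0,"dy":-0.23,"dz":0.47,"twist":0,"claw":8.5},
  {"dx":0,"dy":-0.32,"dz":0.6,"twist":0,"claw":8.5},
  {"dx":0,"dy":-0.41,"dz":0.72,"twist":0,"claw":8.5},
  {"dx":0,"dy":-0.41,"dz":0.72,"twist":0,"claw":8.5},
], squeeze=20)

```text
time: 13.95
tool_pos: [0.4742, -0.2029, 0.0897]
tool_rot: [0.001, -0.637, 0.771, -0.001]
wrist_force: [0.9, -1.4, -0.4]
grip_width: 0.0903
```

```bash
python3 -c "
from h import *
here()"; python3 lid.py w13
```

```text
t 13.95 X 504.1 Y -109.6 z 89.7 F case [ 1.18 -1.22 -0.43] w 0.0903
t 13.95 tcp [ 0.47424979 -0.20291695  0.08966756] F [ 0.92 -1.42 -0.43] M [-0.04  0.06  0.06] w 0.090312982570522
plane z= [-0.00115616  0.24900813  0.00577455] pitch(tongue down +) 13.982743964408003 roll -0.06624283575968863 n 31975 32503
rib top c (tool) [ -0.11483116   0.65410346 -28.5371968 ] ((0.011676788330078125, 0.7369108200073242), (115.90995788574219, 23.044437408447266), 0.03019062988460064) h 0.033732990605422015
```

Request:
move_arm([
  {"dx":0,"dy":-0.08,"dz":0.12,"twist":0,"claw":8.5},
  {"dx":0,"dy":-0.16,"dz":0.25,"twist":0,"claw":8.5},
  {"dx":0,"dy":-0.24,"dz":0.38,"twist":0,"claw":8.5},
  {"dx":0,"dy":-0.31,"dz":0.5,"twist":0,"claw":8.5},
  {"dx":0,"dy":-0.38,"dz":0.63,"twist":0,"claw":8.5},
  {"dx":0,"dy":-0.45,"dz":0.76,"twist":0,"claw":8.5},
  {"dx":0,"dy":-0.52,"dz":0.9,"twist":0,"claw":8.5},
  {"dx":0,"dy":-0.58,"dz":1.02,"twist":0,"claw":8.5},
  {"dx":0,"dy":-0.58,"dz":1.02,"twist":0,"claw":8.5},
], squeeze=20)

```text
time: 14.9
tool_pos: [0.48, -0.204, 0.0793]
tool_rot: [0.001, -0.637, 0.771, -0.001]
wrist_force: [0.1, -0.7, -0.6]
grip_width: 0.0902
```

```bash
python3 -c "
from h import *
here()"; python3 lid.py w14
```

```text
t 14.90 X 509.9 Y -109.5 z 79.3 F case [ 0.25 -0.63 -0.63] w 0.0902
t 14.9 tcp [ 0.47998468 -0.203991    0.07930904] F [ 0.13 -0.67 -0.63] M [-0.01  0.06  0.03] w 0.09023314100614356
plane z= [-0.0012422   0.10831212  0.00522705] pitch(tongue down +) 6.181728941226142 roll -0.07117284115377516 n 29543 32611
rib top c (tool) [-4.96515293e-01  7.51840620e-03 -2.85584173e+01] ((-0.012851715087890625, 0.20664024353027344), (115.9399185180664, 21.967817306518555), 0.07072342932224274) h 0.0337969075728029
```

View pics/w14.png

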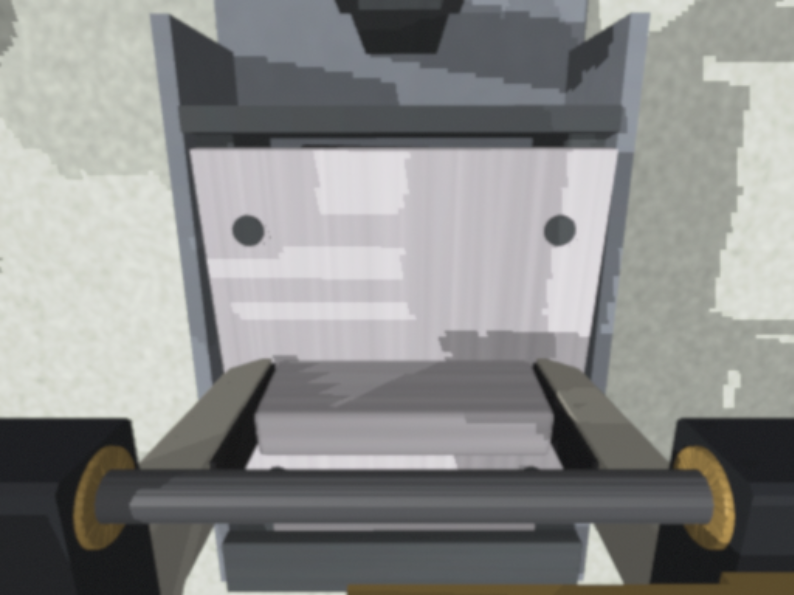

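Request:
move_arm([
  {"dx":0,"dy":-0.06,"dz":0.13,"twist":0,"claw":8.5},
  {"dx":0,"dy":-0.12,"dz":0.26,"twist":0,"claw":8.5},
  {"dx":0,"dy":-0.18,"dz":0.4,"twist":0,"claw":8.5},
  {"dx":0,"dy":-0.24,"dz":0.53,"twist":0,"claw":8.5},
  {"dx":0,"dy":-0.3,"dz":0.66,"twist":0,"claw":8.5},
  {"dx":0,"dy":-0.35,"dz":0.78,"twist":0,"claw":8.5},
  {"dx":0,"dy":-0.35,"dz":0.78,"twist":0,"claw":8.5},
], squeeze=20)

```text
time: 15.65
tool_pos: [0.4834, -0.2046, 0.0713]
tool_rot: [0.001, -0.637, 0.771, -0.001]
wrist_force: [-0.1, -0.8, -0.7]
grip_width: 0.0903
```

```bash
python3 -c "
from h import *
here()"; python3 lid.py w15
```

```text
t 15.65 X 513.3 Y -109.5 z 71.3 F case [ 0.05 -0.83 -0.69] w 0.0903
t 15.65 tcp [ 0.48335546 -0.20462508  0.07128328] F [-0.1  -0.82 -0.69] M [0.01 0.15 0.03] w 0.09025346144662245
plane z= [-0.0011441   0.00709323  0.00510042] pitch(tongue down +) 0.4064054144681417 roll -0.06555183318356306 n 27721 32369
rib top c (tool) [ -0.2310045   -0.52373346 -28.53719885] ((-0.07574844360351562, -0.23424243927001953), (115.74543762207031, 21.24627685546875), 0.11372960358858109) h 0.033791541291158585
```

Request:
move_arm([
  {"dx":0,"dy":0,"dz":0.06,"twist":0,"claw":8.5},
  {"dx":0,"dy":0,"dz":0.12,"twist":0,"claw":8.5},
  {"dx":0,"dy":0,"dz":0.12,"twist":0,"claw":8.5},
], squeeze=20)

```text
time: 16.0
tool_pos: [0.4837, -0.2047, 0.0705]
tool_rot: [0.001, -0.637, 0.771, -0.001]
wrist_force: [0.3, -0.0, 1.8]
grip_width: 0.0902
```

```bash
python3 -c "
from h import *
here()"; python3 lid.py w16
```

```text
t 16.00 X 513.7 Y -109.6 z 70.5 F case [0.27 0.01 1.81] w 0.0902
t 16.0 tcp [ 0.48367205 -0.20473568  0.07051657] F [ 0.26 -0.04  1.81] M [0.23 0.14 0.01] w 0.09017237490220247
plane z= [-0.00087697 -0.00308605  0.00511193] pitch(tongue down +) -0.176816844863937 roll -0.05024643556040727 n 27271 32084
rib top c (tool) [ -0.25957189  -0.57891181 -28.5482048 ] ((-0.10660552978515625, -0.38956642150878906), (115.80159759521484, 21.02596092224121), 0.08731083571910858) h 0.03382134668823929
```

Level and supported. Release, then go up.

Request:
move_arm([
  {"dx":0,"dy":0,"dz":0,"twist":0,"claw":9.3},
  {"dx":0,"dy":0,"dz":0,"twist":0,"claw":9.3},
  {"dx":0,"dy":0,"dz":0,"twist":0,"claw":9.3},
  {"dx":0,"dy":0,"dz":0,"twist":0,"claw":9.3},
], squeeze=20)

```text
time: 16.45
tool_pos: [0.4835, -0.2046, 0.0704]
tool_rot: [0.001, -0.637, 0.771, -0.001]
wrist_force: [-0.2, 0.1, 0.3]
grip_width: 0.0934
```

```bash
python3 -c "
from h import *
here()"; python3 lid.py w17
```

```text
t 16.45 X 513.5 Y -109.5 z 70.4 F case [-0.26  0.1   0.28] w 0.0934
t 16.45 tcp [ 0.48351774 -0.2046039   0.07037083] F [-0.24  0.15  0.28] M [ 0.08 -0.   -0.  ] w 0.09335790056492739
plane z= [-0.00106092 -0.00263012  0.00498177] pitch(tongue down +) -0.15069449684851668 roll -0.06078640405032351 n 27415 32235
rib top c (tool) [  3.37015058  -0.20758787 -28.61913523] ((6.510639190673828, 1.0657119750976562), (19.72982406616211, 103.81017303466797), 87.53300476074219) h 0.03380693700292703
```

View pics/w17.png

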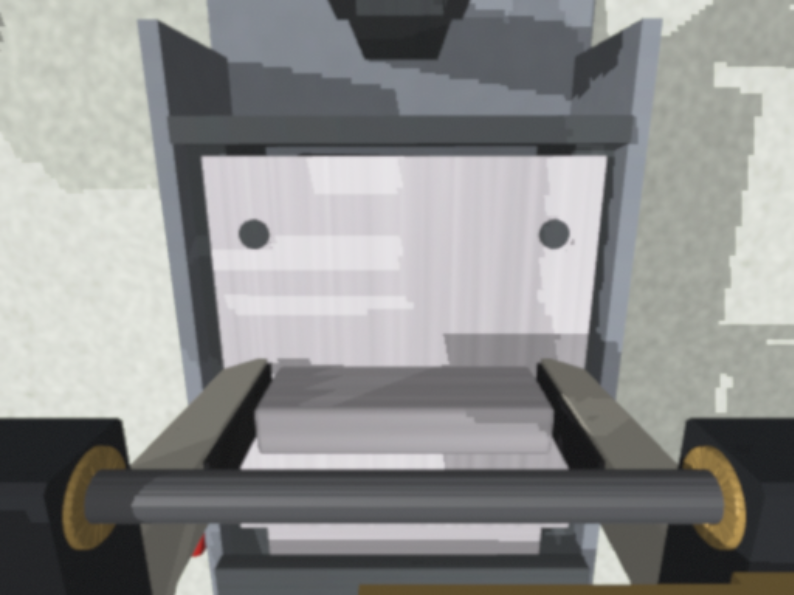

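Request:
move_arm([
  {"dx":0,"dy":0,"dz":-0.5,"twist":0,"claw":9.3},
  {"dx":0,"dy":0,"dz":-2,"twist":0,"claw":9.3},
  {"dx":0,"dy":0,"dz":-4,"twist":0,"claw":9.3},
  {"dx":0,"dy":0,"dz":-7,"twist":0,"claw":9.3},
  {"dx":0,"dy":0,"dz":-11,"twist":0,"claw":9.3},
  {"dx":0,"dy":0,"dz":-15,"twist":0,"claw":6},
  {"dx":0,"dy":0,"dz":-18,"twist":0,"claw":3},
  {"dx":0,"dy":-3,"dz":-19.5,"twist":0,"claw":0},
  {"dx":0,"dy":-6,"dz":-19.5,"twist":0,"claw":0},
  {"dx":0,"dy":-7,"dz":-19.5,"twist":0,"claw":0},
  {"dx":0,"dy":-7,"dz":-19.5,"twist":0,"claw":0},
  {"dx":0,"dy":-7,"dz":-19.5,"twist":0,"claw":0},
], squeeze=20)

```text
time: 17.7
tool_pos: [0.5506, -0.2173, 0.2648]
tool_rot: [0.001, -0.637, 0.771, -0.0]
wrist_force: [-0.0, -0.8, 0.4]
grip_width: 0.0414
```

Run:
```python
from h import *
o=here()
p,d=r.snapshot('wrist');np.savez('pics/w18.npz',p=p,d=d,T=T_tool(o));cv2.imwrite('pics/w18.png',cv2.resize(p,None,fx=1.55,fy=1.55)[:,:,::-1])
K,P=cam('wrist',o);w=pts(K,P,d);X=1000*w[:,:,:2]@CX;Y=1000*w[:,:,:2]@CY;Z=1000*w[:,:,2]
# lid plate: 
def pl(m,n):
    q=np.c_[X[m],Y[m],Z[m]];print(n,m.sum(),'mean',np.round(q.mean(0),1),'rng',np.round(np.percentile(q,[1,99],axis=0),1).tolist());return q
q=pl((abs(Y+109.5)<60)&(X>528)&(X<585)&(Z>55)&(Z<75),'plate')
a,*_=np.linalg.lstsq(np.c_[q[:,:2],np.ones(len(q))],q[:,2],rcond=None);print(a, 'slopes deg',np.degrees(a[:2]))
b=pl((Z>128)&(X>600)&(abs(Y+109)<60)&(Z<175),'bar region')
for v in range(0,60,3):
    u=260; print(v,[(int(X[v,u]),int(Z[v,u])) if d[v,u]>0 else None for u in (230,245,260,275,290)])
```

```text
t 17.70 X 581.7 Y -109.3 z 264.8 F case [ 0.13 -0.74  0.4 ] w 0.0414
plate 4922 mean [ 557.1 -109.4   65.4] rng [[528.8, -168.4, 63.7], [584.2, -50.8, 67.3]]
[ 8.98817956e-04 -1.30296922e-03  6.47438366e+01] slopes deg [ 0.05149848 -0.07465464]
bar region 4151 mean [ 686.1 -108.1  148.2] rng [[655.3, -149.6, 137.6], [705.4, -66.9, 153.6]]
0 [(770, -1), (770, -1), (770, -1), (770, -1), (770, 0)]
3 [(766, 0), (767, 0), (767, 0), (767, -1), (767, 0)]
6 [(763, 0), (763, 0), (764, -1), (764, -1), (763, 0)]
9 [(761, 0), (760, 0), (761, -1), (760, 0), (760, -1)]
12 [(757, 0), (757, 0), (757, 0), (757, -1), (757, 0)]
15 [(754, 0), (754, 0), (754, 0), (754, 0), (754, 0)]
18 [(751, 0), (751, 0), (751, 0), (751, 0), (751, -1)]
21 [(748, 0), (748, 0), (748, -1), (748, 0), (748, 0)]
24 [(745, 0), (744, 0), (744, 0), (744, 0), (744, 0)]
27 [(742, -1), (741, 0), (741, 0), (741, 0), (741, 0)]
30 [(738, -1), (738, -1), (738, 0), (738, 0), (738, 0)]
33 [(735, -2), (735, 0), (735, 0), (735, 0), (735, 0)]
36 [(732, 0), (731, 0), (732, -1), (732, 0), (732, -1)]
39 [(705, 147), (705, 147), (705, 147), (705, 147), (705, 148)]
42 [(702, 150), (702, 150), (702, 149), (702, 151), (702, 151)]
45 [(700, 153), None, (700, 152), (700, 151), (700, 150)]
48 [(698, 151), (698, 152), (698, 152), (698, 152), (698, 151)]
51 [(696, 151), (695, 153), (696, 152), (696, 151), (696, 152)]
54 [(694, 151), (693, 153), (694, 150), (693, 152), (693, 152)]
57 [(691, 150), (691, 150), (691, 150), (691, 151), (692, 148)]
```

View pics/w18.png

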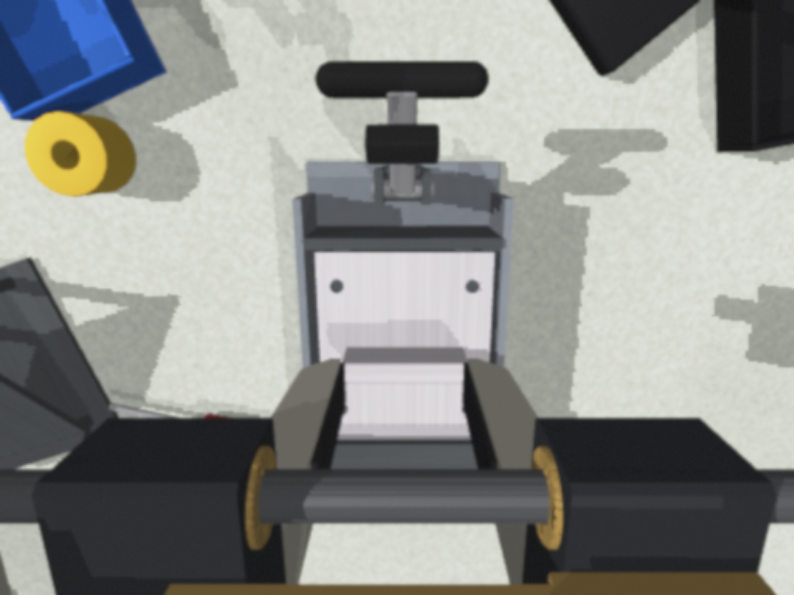

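```bash
python3 -c "
from h import *
goc(726,-109,250)"
```

```text
d cm [ -0.04 -14.44   1.52] twist -0.0 cur xdir -100.92 t 17.75 tilt z [ 1.5e-03  3.0e-04 -1.0e+00]
```

Request:
move_arm([
  {"dx":0,"dy":-2,"dz":0,"twist":0,"claw":0},
  {"dx":0,"dy":-5.5,"dz":0,"twist":0,"claw":0},
  {"dx":0,"dy":-9.5,"dz":0,"twist":0,"claw":0},
  {"dx":0,"dy":-12.5,"dz":0.5,"twist":0,"claw":0},
  {"dx":0,"dy":-14.4,"dz":1,"twist":0,"claw":0},
  {"dx":0,"dy":-14.4,"dz":1.5,"twist":0,"claw":0},
  {"dx":0,"dy":-14.4,"dz":1.5,"twist":0,"claw":0},
  {"dx":0,"dy":-14.4,"dz":1.5,"twist":0,"claw":0},
], squeeze=20)

```text
time: 18.55
tool_pos: [0.6905, -0.2445, 0.2506]
tool_rot: [0.0, -0.636, 0.771, 0.0]
wrist_force: [-0.5, -0.3, 0.3]
grip_width: 0.0007
```

Run:
```python
from h import *
o=here()
p,d=r.snapshot('wrist');cv2.imwrite('pics/w19.png',cv2.resize(p,None,fx=1.55,fy=1.55)[:,:,::-1])
p,d=r.snapshot('scene');cv2.imwrite('pics/s19.png',cv2.resize(p[150:384,80:360],None,fx=2.5,fy=2.5)[:,:,::-1])
goc(726,-109,139)
```

```text
t 18.55 X 724.3 Y -109.5 z 250.6 F case [-0.41 -0.34  0.25] w 0.0007
d cm [-0.05 -0.1  11.25] twist -0.001 cur xdir -100.95 t 18.65 tilt z [ 2.3e-03 -2.0e-04 -1.0e+00]
```

View pics/w19.png

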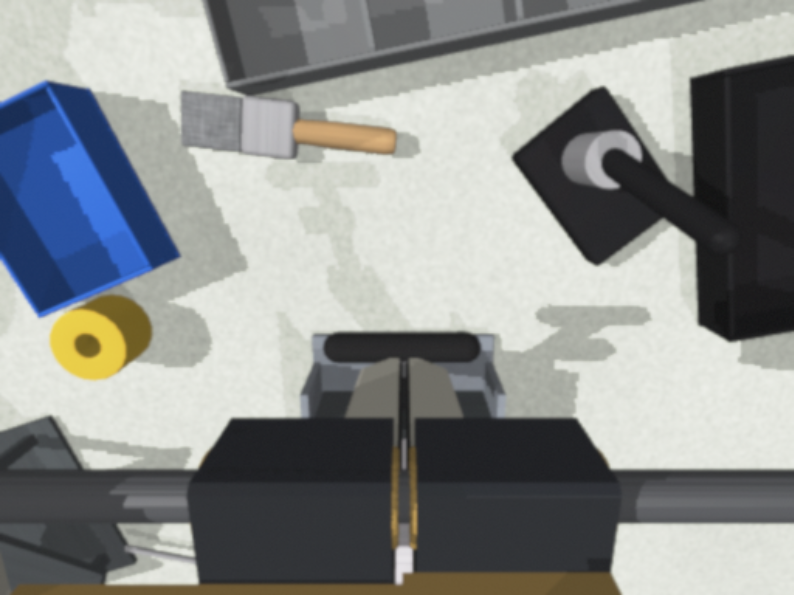

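View pics/s19.png

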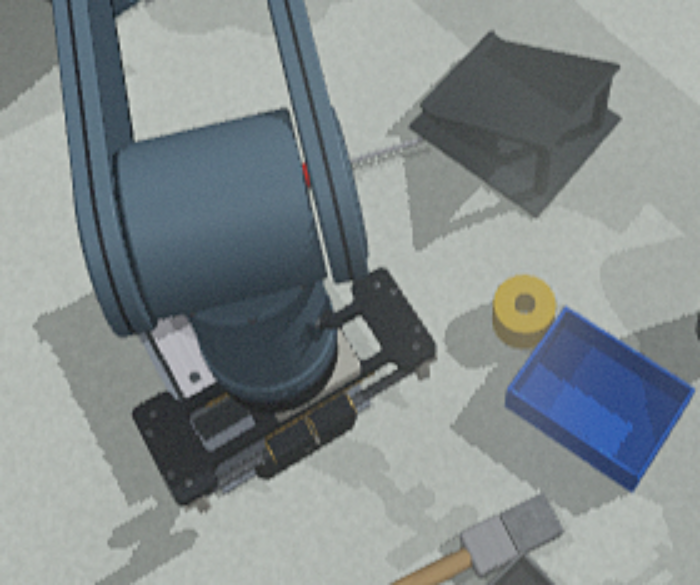

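Request:
move_arm([
  {"dx":0,"dy":-0.3,"dz":1.5,"twist":0,"claw":0},
  {"dx":0,"dy":-0.3,"dz":4.5,"twist":0,"claw":0},
  {"dx":0,"dy":-0.3,"dz":7.5,"twist":0,"claw":0},
  {"dx":0,"dy":-0.3,"dz":9.5,"twist":0,"claw":0},
  {"dx":0,"dy":-0.3,"dz":10.7,"twist":0,"claw":0},
  {"dx":0,"dy":-0.3,"dz":11.2,"twist":0,"claw":0},
  {"dx":0,"dy":-0.3,"dz":11.2,"twist":0,"claw":0},
  {"dx":0,"dy":-0.3,"dz":11.2,"twist":0,"claw":0},
])

```text
time: 19.45
tool_pos: [0.6949, -0.2456, 0.1409]
tool_rot: [0.001, -0.636, 0.771, -0.002]
wrist_force: [0.9, 0.3, 0.3]
grip_width: 0.0006
```

Run:
```python
from h import *
o=here()
```

```text
t 19.45 X 728.8 Y -109.7 z 140.9 F case [0.78 0.43 0.27] w 0.0006
```

Request:
move_arm([
  {"dx":0,"dy":0.5,"dz":0,"twist":0,"claw":0},
  {"dx":0,"dy":1,"dz":0,"twist":0,"claw":0},
  {"dx":0,"dy":1.5,"dz":0,"twist":0,"claw":0},
  {"dx":0,"dy":2,"dz":-0.2,"twist":0,"claw":0},
  {"dx":0,"dy":2.5,"dz":-0.4,"twist":0,"claw":0},
  {"dx":0,"dy":3,"dz":-0.6,"twist":0,"claw":0},
])

```text
time: 20.05
tool_pos: [0.6714, -0.2412, 0.1516]
tool_rot: [0.006, -0.636, 0.771, -0.009]
wrist_force: [15.2, -0.8, 9.4]
grip_width: 0.0
```

Run:
```python
from h import *
o=here()
p,d=r.snapshot('wrist');cv2.imwrite('pics/w20.png',cv2.resize(p,None,fx=1.55,fy=1.55)[:,:,::-1])
```

```text
t 20.05 X 704.9 Y -109.9 z 151.6 F case [15.07  2.08  9.4 ] w 0.0
```

View pics/w20.png

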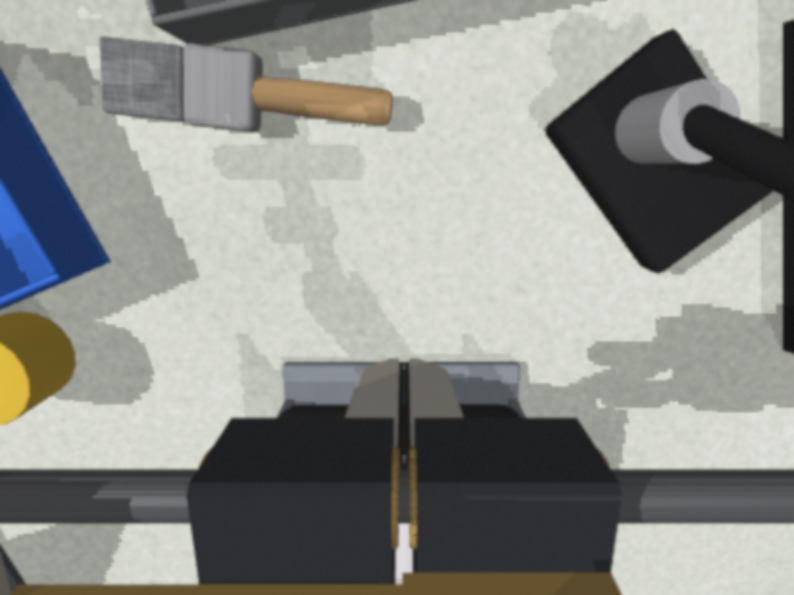

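Request:
move_arm([
  {"dx":0,"dy":0.6,"dz":0.5,"twist":0,"claw":0},
  {"dx":0,"dy":1.1,"dz":0.5,"twist":0,"claw":0},
  {"dx":0,"dy":1.6,"dz":0.5,"twist":0,"claw":0},
  {"dx":0,"dy":2.1,"dz":0.5,"twist":0,"claw":0},
  {"dx":0,"dy":2.6,"dz":0.4,"twist":0,"claw":0},
])

```text
time: 20.6
tool_pos: [0.65, -0.238, 0.1527]
tool_rot: [0.009, -0.636, 0.771, -0.016]
wrist_force: [6.3, -1.1, 5.4]
grip_width: 0.0005
```

Run:
```python
from h import *
o=here(); print(T_tool(o)[:3,2])
```

```text
t 20.60 X 683.3 Y -110.8 z 152.7 F case [6.36 0.12 5.44] w 0.0005
[ 0.03369121 -0.01259818 -0.99935288]
```

Request:
move_arm([
  {"dx":0,"dy":0.6,"dz":0,"twist":0,"claw":0},
  {"dx":0,"dy":1.2,"dz":0,"twist":0,"claw":0},
  {"dx":0,"dy":1.8,"dz":0,"twist":0,"claw":0},
  {"dx":0,"dy":2.4,"dz":0,"twist":0,"claw":0},
  {"dx":0,"dy":3,"dz":0,"twist":0,"claw":0},
  {"dx":0,"dy":3.5,"dz":0,"twist":0,"claw":0},
])

```text
time: 21.2
tool_pos: [0.6155, -0.2315, 0.1521]
tool_rot: [0.009, -0.636, 0.771, -0.016]
wrist_force: [4.1, -1.8, 2.6]
grip_width: 0.0006
```

Run:
```python
from h import *
o=here(); print(T_tool(o)[:3,2])
p,d=r.snapshot('scene');cv2.imwrite('pics/s21.png',cv2.resize(p[150:384,80:360],None,fx=2.5,fy=2.5)[:,:,::-1])
```

```text
t 21.20 X 648.2 Y -110.9 z 152.1 F case [ 4.36 -0.99  2.64] w 0.0006
[ 0.03498776 -0.01337339 -0.99929826]
```

View pics/s21.png

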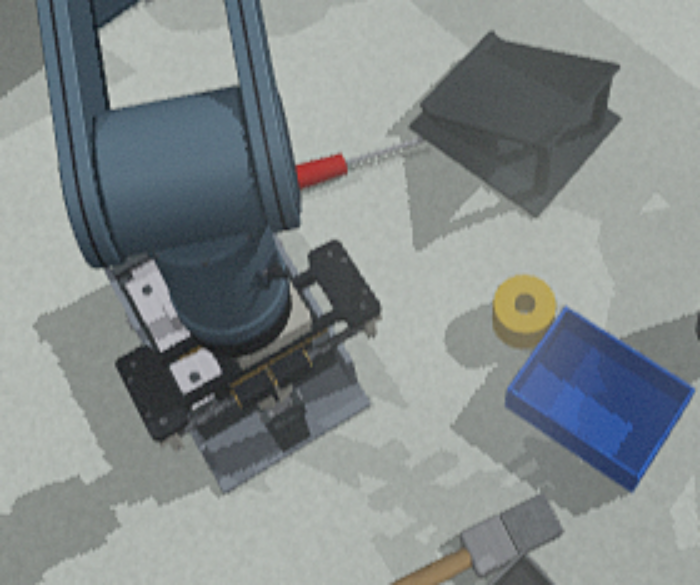

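Request:
move_arm([
  {"dx":0,"dy":0.6,"dz":-0.1,"twist":0,"claw":0},
  {"dx":0,"dy":1.2,"dz":-0.2,"twist":0,"claw":0},
  {"dx":0,"dy":1.8,"dz":-0.3,"twist":0,"claw":0},
  {"dx":0,"dy":2.4,"dz":-0.3,"twist":0,"claw":0},
  {"dx":0,"dy":3,"dz":-0.3,"twist":0,"claw":0},
  {"dx":0,"dy":3.5,"dz":-0.3,"twist":0,"claw":0},
])

```text
time: 21.85
tool_pos: [0.58, -0.2244, 0.1532]
tool_rot: [0.009, -0.636, 0.771, -0.016]
wrist_force: [6.5, -1.8, -4.2]
grip_width: 0.0007
```

Run:
```python
from h import *
o=here(); print(T_tool(o)[:3,2])
```

```text
t 21.85 X 611.9 Y -110.6 z 153.2 F case [ 6.75 -0.56 -4.19] w 0.0007
[ 0.03393128 -0.01256809 -0.99934514]
```

Request:
move_arm([
  {"dx":0,"dy":-0.6,"dz":0,"twist":0,"claw":0},
  {"dx":0,"dy":-0.8,"dz":-1,"twist":0,"claw":0},
  {"dx":0,"dy":-0.8,"dz":-3,"twist":0,"claw":0},
  {"dx":0,"dy":-0.8,"dz":-5,"twist":0,"claw":0},
  {"dx":0,"dy":-3,"dz":-8,"twist":0,"claw":0},
  {"dx":0,"dy":-3,"dz":-10,"twist":0,"claw":0},
  {"dx":0,"dy":-3,"dz":-10,"twist":0,"claw":0},
  {"dx":0,"dy":-3,"dz":-10,"twist":0,"claw":0},
])

```text
time: 22.65
tool_pos: [0.6056, -0.2287, 0.2541]
tool_rot: [0.009, -0.636, 0.771, -0.015]
wrist_force: [0.2, -0.4, -0.0]
grip_width: 0.0004
```

Run:
```python
from h import *
o=here(); print(T_tool(o)[:3,2])
p,d=r.snapshot('wrist');cv2.imwrite('pics/w22.png',cv2.resize(p,None,fx=1.55,fy=1.55)[:,:,::-1])
p,d=r.snapshot('scene');cv2.imwrite('pics/s22.png',cv2.resize(p[150:384,80:360],None,fx=2.5,fy=2.5)[:,:,::-1])
```

```text
t 22.65 X 637.9 Y -110.0 z 254.1 F case [ 0.31 -0.33 -0.05] w 0.0004
[ 0.03341017 -0.0125776  -0.99936258]
```

View pics/w22.png

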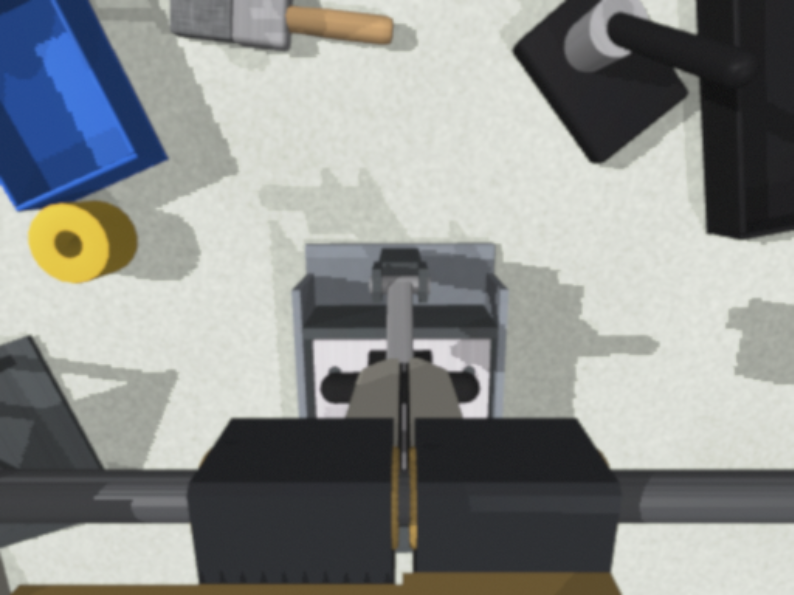

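View pics/s22.png

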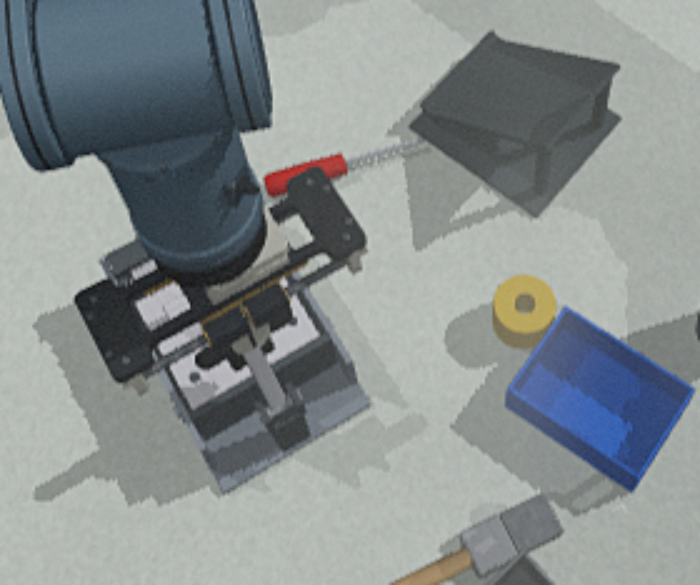

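Run:
```python
from h import *
o=here()
p,d=r.snapshot('wrist')
K,P=cam('wrist',o);w=pts(K,P,d)
for v in range(232,268,3): print(v,[(round(1000*float(w[v,u,:2]@CX)),round(1000*float(w[v,u,2]))) if d[v,u]>0 else None for u in (214,219,297,301)])
```

```text
t 22.75 X 637.2 Y -109.8 z 252.6 F case [ 0.22 -0.59 -0.33] w 0.0006
232 [(575, 65), (576, 67), (575, 65), (575, 67)]
235 [(572, 66), (572, 66), (571, 66), (571, 65)]
238 [(569, 68), (568, 66), (568, 66), (568, 68)]
241 [(603, 159), (603, 158), (603, 159), (603, 160)]
244 [(602, 163), (601, 162), (601, 161), (601, 162)]
247 [(599, 163), (599, 163), (599, 162), (599, 163)]
250 [(597, 164), (597, 164), (597, 165), (596, 163)]
253 [(595, 166), (595, 166), (594, 165), (594, 164)]
256 [(591, 164), (592, 164), (592, 165), (592, 166)]
259 [(588, 163), (588, 163), (588, 162), (587, 162)]
262 [(538, 65), (538, 66), (538, 66), (537, 65)]
265 [(534, 64), (535, 67), (645, 289), (534, 66)]
```

Request:
move_arm([
  {"dx":0,"dy":2,"dz":1,"twist":0,"claw":0},
  {"dx":0,"dy":4,"dz":3,"twist":0,"claw":0},
  {"dx":0,"dy":4.5,"dz":5.5,"twist":0,"claw":0},
  {"dx":0,"dy":4.5,"dz":7.3,"twist":0,"claw":0},
  {"dx":0,"dy":4.5,"dz":7.8,"twist":0,"claw":0},
  {"dx":0,"dy":4.5,"dz":7.8,"twist":0,"claw":0},
  {"dx":0,"dy":4.5,"dz":7.8,"twist":0,"claw":0},
])

```text
time: 23.5
tool_pos: [0.5636, -0.2209, 0.1735]
tool_rot: [0.009, -0.636, 0.771, -0.014]
wrist_force: [0.3, 0.0, 0.2]
grip_width: 0.0001
```

Run:
```python
from h import *
o=here(); goc(590,-109.5,164);goc(576,-109.5,151);goc(566,-109.5,137);
```

```text
t 23.50 X 595.2 Y -110.3 z 173.5 F case [0.26 0.07 0.23] w 0.0001
d cm [-0.09  0.55  0.94] twist -0.001 cur xdir -100.94 t 23.5 tilt z [ 0.0314 -0.0113 -0.9994]
d cm [-0.09  1.99  2.19] twist -0.001 cur xdir -100.94 t 23.5 tilt z [ 0.0314 -0.0113 -0.9994]
d cm [-0.1   3.04  3.56] twist -0.001 cur xdir -100.94 t 23.5 tilt z [ 0.0314 -0.0113 -0.9994]
```

Request:
move_arm([
  {"dx":0,"dy":0.5,"dz":0.5,"twist":0,"claw":0},
  {"dx":0,"dy":0.7,"dz":1,"twist":0,"claw":0},
  {"dx":0,"dy":1.2,"dz":1.5,"twist":0,"claw":0},
  {"dx":0,"dy":1.7,"dz":2,"twist":0,"claw":0},
  {"dx":0,"dy":2.2,"dz":2.5,"twist":0,"claw":0},
  {"dx":0,"dy":2.6,"dz":3,"twist":0,"claw":0},
  {"dx":0,"dy":3,"dz":3.5,"twist":0,"claw":0},
])

```text
time: 24.2
tool_pos: [0.5332, -0.2155, 0.139]
tool_rot: [0.007, -0.637, 0.771, -0.014]
wrist_force: [-7.2, 1.0, 8.8]
grip_width: 0.0007
```

Run:
```python
from h import *
o=here(); goc(566,-109.5,137);goc(559,-109.5,122);goc(556,-109.5,110)
p,d=r.snapshot('scene');cv2.imwrite('pics/s23.png',cv2.resize(p[150:384,80:360],None,fx=2.5,fy=2.5)[:,:,::-1])
```

```text
t 24.20 X 564.4 Y -110.8 z 139.0 F case [-7.23 -0.42  8.78] w 0.0007
d cm [-0.13 -0.16  0.21] twist -0.0 cur xdir -100.93 t 24.2 tilt z [ 0.0294 -0.0121 -0.9995]
d cm [-0.14  0.59  1.69] twist -0.0 cur xdir -100.93 t 24.2 tilt z [ 0.0294 -0.0121 -0.9995]
d cm [-0.15  0.93  2.88] twist -0.0 cur xdir -100.93 t 24.2 tilt z [ 0.0294 -0.0121 -0.9995]
```

View pics/s23.png

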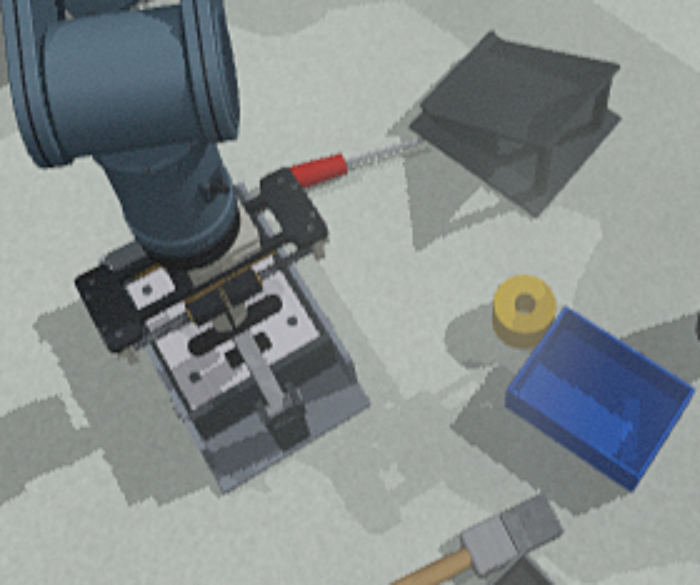

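Request:
move_arm([
  {"dx":0,"dy":-0.3,"dz":0.3,"twist":0,"claw":0},
  {"dx":0,"dy":-0.3,"dz":0.8,"twist":0,"claw":0},
  {"dx":0,"dy":-0.1,"dz":1.3,"twist":0,"claw":0},
  {"dx":0,"dy":0,"dz":1.8,"twist":0,"claw":0},
  {"dx":0,"dy":0.1,"dz":2.2,"twist":0,"claw":0},
  {"dx":0,"dy":0.2,"dz":2.6,"twist":0,"claw":0},
])

```text
time: 24.85
tool_pos: [0.531, -0.2152, 0.1119]
tool_rot: [0.007, -0.637, 0.771, -0.013]
wrist_force: [-2.2, -0.4, 3.6]
grip_width: 0.0005
```

Run:
```python
from h import *
o=here();
```

```text
t 24.85 X 562.1 Y -110.9 z 111.9 F case [-2.09 -0.84  3.56] w 0.0005
```

Request:
move_arm([
  {"dx":0,"dy":0,"dz":0.3,"twist":0,"claw":0},
  {"dx":0,"dy":0,"dz":0.5,"twist":0,"claw":0},
  {"dx":0,"dy":0,"dz":0.7,"twist":0,"claw":0},
  {"dx":0,"dy":0,"dz":0.9,"twist":0,"claw":0},
  {"dx":0,"dy":0,"dz":0.9,"twist":0,"claw":0},
])

```text
time: 25.35
tool_pos: [0.5314, -0.2153, 0.1032]
tool_rot: [0.007, -0.637, 0.771, -0.014]
wrist_force: [-4.0, 0.5, 5.7]
grip_width: 0.0006
```

Run:
```python
from h import *
o=here();
```

```text
t 25.35 X 562.5 Y -110.9 z 103.2 F case [-4.01 -0.29  5.7 ] w 0.0006
```

Request:
move_arm([
  {"dx":0,"dy":0,"dz":0.1,"twist":0,"claw":0},
  {"dx":0,"dy":0,"dz":0.2,"twist":0,"claw":0},
  {"dx":0,"dy":0,"dz":0.3,"twist":0,"claw":0},
  {"dx":0,"dy":0,"dz":0.3,"twist":0,"claw":0},
])

```text
time: 25.75
tool_pos: [0.5315, -0.2154, 0.1028]
tool_rot: [0.007, -0.637, 0.771, -0.014]
wrist_force: [-8.3, 3.6, 22.1]
grip_width: 0.0002
```

Run:
```python
from h import *
o=here();
```

```text
t 25.75 X 562.7 Y -111.0 z 102.8 F case [-8.83  1.98 22.08] w 0.0002
```

Request:
move_arm([
  {"dx":0,"dy":0,"dz":-0.5,"twist":0,"claw":0},
  {"dx":0,"dy":0,"dz":-2,"twist":0,"claw":0},
  {"dx":0,"dy":0,"dz":-5,"twist":0,"claw":0},
  {"dx":0,"dy":2,"dz":-9,"twist":0,"claw":0},
  {"dx":0,"dy":5,"dz":-13,"twist":0,"claw":0},
  {"dx":0,"dy":8,"dz":-17,"twist":0,"claw":0},
  {"dx":0,"dy":9,"dz":-19,"twist":0,"claw":0},
  {"dx":0,"dy":9,"dz":-19,"twist":0,"claw":0},
  {"dx":0,"dy":9,"dz":-19,"twist":0,"claw":0},
])

```text
time: 26.65
tool_pos: [0.4382, -0.1962, 0.2895]
tool_rot: [0.008, -0.637, 0.771, -0.015]
wrist_force: [0.1, 0.2, -0.8]
grip_width: 0.0004
```

Run:
```python
from h import *
o=here()
p,d=r.snapshot('wrist');np.savez('pics/w24.npz',p=p,d=d,T=T_tool(o));cv2.imwrite('pics/w24.png',cv2.resize(p,None,fx=1.55,fy=1.55)[:,:,::-1])
K,P=cam('wrist',o);w=pts(K,P,d);X=1000*w[:,:,:2]@CX;Y=1000*w[:,:,:2]@CY;Z=1000*w[:,:,2]
m=(X>525)&(X<588)&(abs(Y+109.5)<60)&(Z>58)&(Z<73);q=np.c_[X[m],Y[m],np.ones(m.sum())];print('plate z',Z[m].mean(),np.degrees(np.linalg.lstsq(q,Z[m],rcond=None)[0][:2]))
m=(abs(Y+109.5)>28)&(abs(Y+109.5)<44)&(Z>85)&(X>530)&(X<590);print('bar',m.sum(),X[m].min(),X[m].max(),np.percentile(Z[m],95))
m=(abs(Y+109.5)<4)&(X>565)&(X<640)&(Z>80);print('arm',[(int(a),int(b)) for a,b in list(zip(X[m],Z[m]))[::60]])
p,d=r.snapshot('scene');cv2.imwrite('pics/s24.png',cv2.resize(p[150:384,80:360],None,fx=2.5,fy=2.5)[:,:,::-1])
```

```text
t 26.65 X 467.4 Y -109.8 z 289.5 F case [ 0.08  0.17 -0.83] w 0.0004
plate z 65.40322343873639 [ 0.10434583 -0.08433805]
bar 489 549.7008600082996 566.9526334651977 102.77721720094952
arm [(639, 96), (632, 95), (626, 94), (619, 94), (612, 95), (605, 95), (599, 93), (591, 95), (584, 95), (576, 95), (569, 94)]
```

View pics/w24.png

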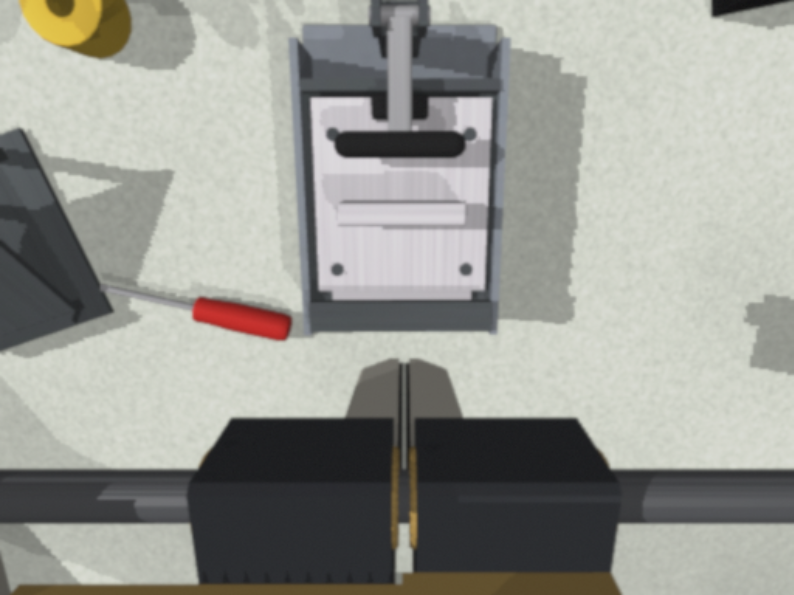

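View pics/s24.png

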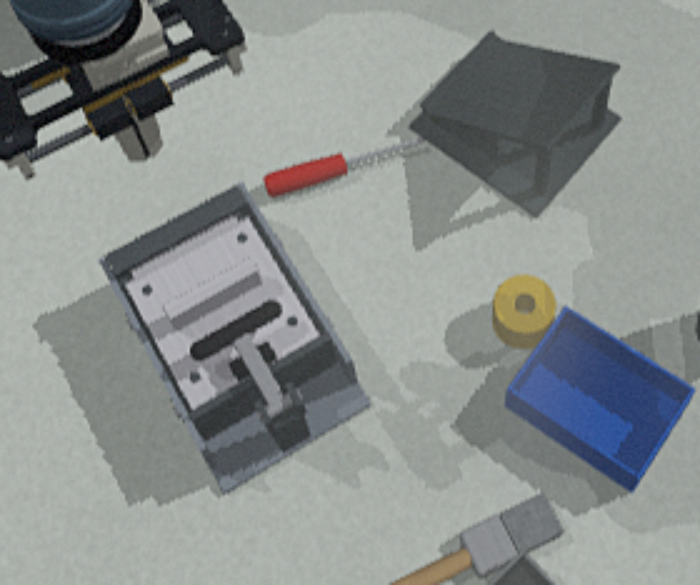

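```bash
python3 -c "
from station import r
print(r.sign_off())"
```

```text
the job is handed in; nothing more can be done
None
```

The case is closed: the lid is home in its frame with its tongue under the lip, and the clamp is all the way down over it. I handed the job in at about 27 s of the 62 s allowed.

- **Lid:** I gripped the rib by its ends on the stand. I tilted the lid from 32° to 18° by touching its tongue on the case's ledge, slid it under the lip until it met the wall (about 5 N), then laid it level and let go.
- **Clamp:** I swung it over with closed fingers and pressed it onto its stop. The wrist force peaked at about 24 N, pushing straight down on the stop; the highest reading while swinging it was about 18 N.
- **Last checks:** In the final wrist depth image:
  - The lid is level to about 0.1°, its top at 65.4 mm against 66 mm expected, within the calibration.
  - The clamp arm is level, and the top of its bar is at 102.8 mm against 103 mm expected.
  - The gripper is well clear of the case.
- **Other things on the bench:** The driver, the spool and the stand look unmoved. The flux bottle was not in the last pictures, but the arm never went near it.
- **Small deviation:** The tool picked up about 2° of tilt while pushing the clamp, with no effect on the result. No check failed.

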